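Set up two stand-off pedestals for tacking

ROBOT

A 6-joint arm with a two-finger parallel gripper is mounted at the origin on the work surface. World frame = base frame: x ahead of the robot, y to its left, z up, the work surface at z = 0. Lengths are in m, angles in degrees, forces in N, time in s.
With the tool pointing down it reaches from about 0.25 to 0.8 m from the base axis. Payload 3.9 kg.
Tool frame: the origin (TCP) lies midway between the tips of the shut fingers; the grasp point (between the pads) lies robot.grip_depth behind it (robot.grip_depth is the distance from the TCP to the grasp point, in m); z points along the fingers, y is the line along which they close (so a half turn about z gives the same grasp; the last joint's range is limited). The gripper opens to 85 mm and grips with 20 to 120 N. Pads are 22 mm wide; open, the fingers measure 114 mm over their backs; the gripper's body (76 mm by 85 mm) begins 54 mm behind the grasp point. The pads swing forward as they close: fully open they stand 13 mm farther back than shut.
Start: joints at [66.291, 14.897, -7.913, 67.191, 0, 90], TCP at [0.211, 0.481, 0.211] pointing down, gripper open.
Joint ranges: [-159.42, 159.42], [-47.68, 98.78], [-73.54, 78.23], [-108.79, 121.32], [-90, 84.71], [-180, 180]. Speed limits (degrees/s): [147.25, 147.25, 180, 180, 180, 180].

INTERFACE

Orientations are given as a 3x3 rotation matrix whose columns are the frame's x, y, z axes.
In Python, from bench import status, imaging, hand_in, robot gives the robot as it stands.
- The arm moves only by the tool servo_tool, never from a script. Its argument "motion" is a list of rows, each a list of 7 numbers: the turn, a rotation vector about the tool's x, y, z in rad, then the shift along the tool's x, y, z in mm, then the opening, from 0 (shut) to 1 (fully open). A call has 1 to 5 rows; each row shifts and turns the commanded pose from where the row before left it, along the tool's axes as they then stand; what a row does not reach is not made up. A row lasts 1/10 s, in which the tool goes at most 50 mm and 8.59 degrees, less where a joint would pass 70% of its speed; a pose out of reach is approached as far as the arm can. A call with a gripper value outside its range is refused whole. The fingers move at their own pace and stop on an object; "newtons" is the grip in N (left out, the last holds). Time passes only in rows, so rows that do not move let the fingers close. It gives the time, the measured TCP pose, the force, the opening and the grip force at its end, in the units of the state.
- status.state(): the state, without advancing time (a new reading comes with each control period).
- imaging.get_image(name): name is "scene" or "top" or "wrist"; returns (picture, depth): 480x640x3 uint8, blue, green, red; 480x640 float32, m along the optical axis (not along the pixel's ray), 0 where there is no reading.
- imaging.camera_model(name): a dict with "K" (3x3 intrinsics, pixels), "world_to_cam" (4x4, takes a point from world to camera coordinates); the wrist camera has in their place "mount" (4x4, takes a point from camera to tool coordinates, whose origin is the TCP and whose axes are the flange's). Camera axes: x right, y up, looking along -z (the intrinsics and any distortion apply to the point x, -y, -z); pixel columns grow to the right and rows downward; lengths in m; the calibration is good to about 2 mm. A picture is of the moment at which its call begins: read the wrist's pose just before it. camera_model takes no time and is no camera call.
- hand_in(): hands the job in; it is judged then, once.
Trained networks look in the newest picture that a camera, given by its name, has taken for a name from the list of things; names that differ only in an ending like _2 or _b are one class to them, and where a whole thing is asked for, a point or a joint stands for the part that bears it (a point fixed in the world has none). Each returns a list of dicts, best first, with "p" (0 to 1); they miss things now and then, are a little off and sometimes report something else, mostly with a low value. They report only what shows in the picture. A call takes as long as a camera call. They do not tell look-alikes from the thing itself.
- imaging.search_frame(camera, target): "at" ([x, y, z] in m, in world coordinates, good to about 4 mm: the middle of the surface that is visible of it).
- imaging.masks_of(camera, target): "pixels" (480x640 bool, what is visible of it).
The state is a dict: "clock": time; "joints": joint angles; "joint_velocities": joint speeds; "joint_efforts": joint torques, N m; "tcp_pos": TCP position; "ee_rot": TCP orientation; "contact_force": force on the tool from outside, world axes, zero at the start; "ft_torque": the same for the moment, N m; "opening": finger opening in m; "gripper_force": force on a finger pad.
Only numpy, scipy, OpenCV 4.12 (cv2) and the standard library are available. Lean on these libraries where they do the work, as an engineer would, in place of code of your own. Each camera call takes 0.05 s, during which the arm holds its last target. There are 200 camera calls.

TASK

Set up the two stand-off pedestals on the bench, ready for tack welding: stand the square tube stub upright in the middle of the square base plate with its sides square to the plate, and the round stub upright in the middle of the round base plate, each on its chalk outline. Then lay the square cap plate flat on top of the square stub, in line with its sides, and the round cap plate on the round stub, each centred so that it covers the end of the tube all round. Set the parts down rather than dropping them, and leave the hammer and the two offcuts where they lie.

Things in the scene. Friction and masses are not known exactly. Their poses are not given: they have to be found in the camera images.
- stub_sq_mid (a point): Square tube stub, bright steel, standing upright and open at both ends: 40 x 40 mm outside, 4 mm wall, 60 mm tall, about 0.27 kg. The point is the centre, half-way up; z is up. x and y are square to its sides.
- stub_rd_mid (a point): Round tube stub, bright steel, standing upright and open at both ends: 42.4 mm outside diameter, 4 mm wall, 60 mm tall, about 0.23 kg. The point is the centre, half-way up; z is up.
- cap_sq_mid (a point): Square cap plate, bright steel, lying flat on the bench: 60 x 60 x 12 mm thick with an 18 mm hole in the middle, about 0.3 kg. The point is the centre, half-way up; z is up. x and y are square to its edges.
- cap_rd_mid (a point): Round cap plate, bright steel disc lying flat on the bench: 60 mm diameter, 12 mm thick, with an 18 mm hole in the middle, about 0.24 kg. The point is the centre, half-way up; z is up.
- base_sq_top (a point): Square base plate, 120 x 120 x 10 mm, lying on the bench and fixed to it, four bolt holes near the corners and a square chalk outline (about 44 mm) in its middle. The point is the centre of its top face, 10 mm above the bench; x and y are square to its edges.
- base_rd_top (a point): Round base plate, 120 mm diameter, 10 mm thick, lying on the bench and fixed to it, four bolt holes and a round chalk outline (about 46 mm) in its middle. The point is the centre of its top face, 10 mm above the bench.
- angle: Galvanised (light grey) angle-iron offcut, 130 mm long (along its x), 40 x 40 mm legs, one leg flat on the bench. Not part of the job. Origin: centre of its underside.
- offcut: Red-primed rectangular tube offcut lying flat, 60 mm wide (along its x), 30 mm high, 100 mm long (along its y). Not part of the job. Origin: centre of its underside.
- hammer: Hammer lying on the bench, 260 mm long along its x, wooden handle to -x, steel head (95 mm across, 26 mm high) at the +x end. Not part of the job. Origin: middle of its underside.
Not all that is in view belongs to the job. Leave any blue or pink look-alike of the part that bears cap_sq_mid alone.

How it is judged:
By the outcome, as a careful person would: the job done as asked, in the order asked, and still so for the second after the job is handed in, with the robot touching nothing.
It also fails if it takes over 115 s, if anything falls off the work surface, if the arm or the gripper's body presses on something with over 40 N, if the wrist force passes 120 N, or if a joint passes its speed limit or range.

## Working session

There is one attempt and no reset: what is moved stays moved. The work goes in short steps, Python scripts to look and compute and a tool call to move; the robot and the scene stay as the last step left them, time stands still between calls to the robot, and variables do not carry over. Pictures are saved under pics/ and viewed, at most 14 in all, crops included, and the job is handed in when it is done.

Besides the shell and the picture viewer there is one more tool, called after ">>>" as name(argument=value, ...) on one line, values as JSON. servo_tool: Moves the arm, as the interface text tells. Its arguments: {"type":"object","properties":{"motion":{"type":"array"},"newtons":{"type":"number"}},"required":["motion"]}

```bash
ls; mkdir -p pics
python3 - <<'E'
from bench import status, imaging, robot
import cv2, numpy as np
print(robot.grip_depth); s=status.state(); print({k:np.round(v,3).tolist() for k,v in s.items()})
for c in ["scene","top"]:
    im,d=imaging.get_image(c); cv2.imwrite(f"pics/{c}0.png",im); np.save(f"{c}_d.npy",d); cv2.imwrite
    for n in ["stub_sq_mid","stub_rd_mid","cap_sq_mid","cap_rd_mid","base_sq_top","base_rd_top"]:
        print(c,n,[(np.round(r["at"],3).tolist(),round(r["p"],2)) for r in imaging.search_frame(c,n)[:4]])
m=imaging.camera_model("top");print(m)
print(imaging.camera_model("wrist"))
E
```

```text
pics
0.0187
{'clock': 0.0, 'joints': [66.292, 14.936, -7.985, 67.191, 0.002, 90.002], 'joint_velocities': [-0.055, -0.032, 0.022, 0.009, 0.073, -0.069], 'joint_efforts': [0.001, -40.568, 25.392, 0.019, 0.0, 0.0], 'tcp_pos': [0.211, 0.48, 0.21], 'ee_rot': [[-0.916, 0.402, -0.001], [0.402, 0.916, -0.002], [0.0, -0.002, -1.0]], 'contact_force': [-0.157, 0.424, 0.098], 'ft_torque': [0.019, -0.015, 0.016], 'gripper_force': 0.0, 'opening': 0.086}
scene stub_sq_mid [([0.448, 0.284, 0.038], 0.75)]
scene stub_rd_mid [([0.633, -0.21, 0.043], 0.63), ([0.45, 0.283, 0.035], 0.63)]
scene cap_sq_mid [([0.733, -0.19, 0.011], 0.58), ([0.621, -0.026, 0.014], 0.56), ([0.518, -0.169, 0.013], 0.55)]
scene cap_rd_mid [([0.458, -0.301, 0.014], 0.81)]
scene base_sq_top [([0.452, 0.013, 0.011], 0.8)]
scene base_rd_top [([0.651, 0.196, 0.01], 0.58), ([0.442, -0.432, 0.003], 0.55), ([0.457, -0.3, 0.011], 0.53)]
top stub_sq_mid [([0.431, 0.29, 0.041], 0.92), ([0.607, -0.209, 0.048], 0.16)]
top stub_rd_mid [([0.613, -0.213, 0.045], 0.78)]
top cap_sq_mid [([0.521, -0.173, 0.013], 0.93), ([0.721, -0.186, 0.012], 0
[... 410 characters left out ...]
2],
       [ 0.98887494,  0.01194994,  0.14826852, -0.62256941],
       [-0.14784358, -0.03087067,  0.98852885, -1.09275645],
       [ 0.        ,  0.        ,  0.        ,  1.        ]])}
{'K': array([[335.99034432,   0.        , 315.74651483],
       [  0.        , 335.99034432, 234.1072871 ],
       [  0.        ,   0.        ,   1.        ]]), 'mount': array([[ 2.04203377e-03,  9.63598325e-01,  2.67346401e-01,
         6.66662154e-02],
       [ 9.99997824e-01, -2.08181187e-03, -1.34652612e-04,
        -1.36637382e-04],
       [ 4.26813879e-04,  2.67346094e-01, -9.63600479e-01,
        -1.62054024e-01],
       [ 0.00000000e+00,  0.00000000e+00,  0.00000000e+00,
         1.00000000e+00]])}
```

View pics/top0.png

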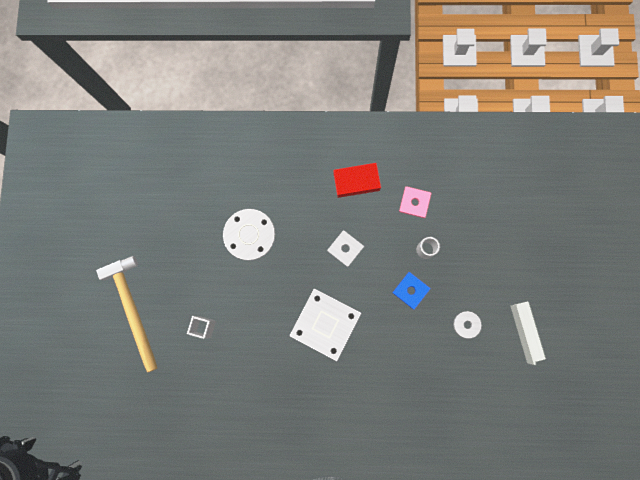

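View pics/scene0.png

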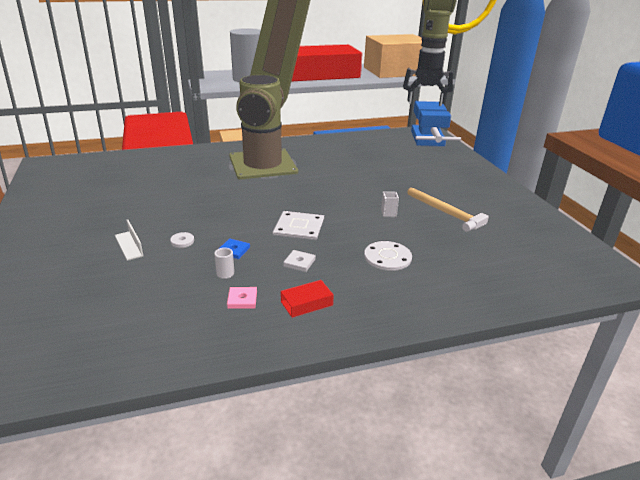

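Top picture: three square cap-like plates lie at (346,248) bright steel, (415,202) pink and (411,290) blue. The steel one fits "bright steel", and the other two are look-alikes. I'll confirm this in a crop and measure everything with the depth clouds.

```bash
cat > h.py <<'E'
import numpy as np, cv2
from bench import status, imaging, robot
G=robot.grip_depth
def cloud(cam):
    s=status.state(); im,d=imaging.get_image(cam); m=imaging.camera_model(cam); K=m["K"]
    v,u=np.mgrid[0:480,0:640]
    X=np.stack([(u-K[0,2])*d/K[0,0],-(v-K[1,2])*d/K[1,1],-d,np.ones_like(d)],-1)
    if cam=="wrist":
        T=np.eye(4);T[:3,:3]=s["ee_rot"];T[:3,3]=s["tcp_pos"];C=T@m["mount"]
    else: C=np.linalg.inv(m["world_to_cam"])
    P=(X@C.T)[...,:3]; P[d<=0]=np.nan
    return im,P
def project(cam,p,s=None):
    m=imaging.camera_model(cam)
    if cam=="wrist":
        s=s or status.state();T=np.eye(4);T[:3,:3]=s["ee_rot"];T[:3,3]=s["tcp_pos"];W=np.linalg.inv(T@m["mount"])
    else: W=m["world_to_cam"]
    q=W@np.append(p,1);K=m["K"];return K[0,0]*q[0]/-q[2]+K[0,2],K[1,1]*-q[1]/-q[2]+K[1,2]
def meas(im,P,at,r,zlo,zhi,bright=0):
    """minAreaRect and enclosing circle of the cloud in z band near at: centre, size, yaw mod 90, circle"""
    z=P[...,2];m=(np.hypot(P[...,0]-at[0],P[...,1]-at[1])<r)&(z>zlo)&(z<zhi)&(im.min(-1)>=bright)
    q=(P[m][:,:2]*1000).astype(np.float32)
    if len(q)<8: return None
    (c,s,a)=cv2.minAreaRect(q);cc,cr=cv2.minEnclosingCircle(q)
    return dict(n=len(q),c=np.round(c,1).tolist(),size=np.round(s,1).tolist(),yaw=round((a+45)%90-45,1),
      cc=np.round(cc,1).tolist(),R=round(cr,1),z=round(float(np.median(z[m]))*1000,1))
def go(p,yaw):
    """tool-axis move to TCP p (m), tool pointing down, y axis of tool at yaw deg (mod 180)"""
    s=status.state();R=np.array(s["ee_rot"]);ya=np.degrees(np.arctan2(R[1,1],R[0,1]))
    dy=(yaw-ya+90)%180-90; j6=s["joints"][5]
    w=np.asarray(p)-s["tcp_pos"]
    t=np.radians(-dy); c,n=np.cos(t),np.sin(t)
    Rn=R@np.array([[c,-n,0],[n,c,0],[0,0,1]])
    print("tcp",np.round(s["tcp_pos"],4),"ytool",round(ya,1),"j6",round(j6,1),"tilt",np.round(R[:,2],4),"open",round(s["opening"],4))
    print(" turn z rad %.3f (rows %.1f); shift now-axes mm %s ; shift after turn %s"%(t,abs(dy)/8.59,np.round(R.T@w*1000,1),np.round(Rn.T@w*1000,1)))
THINGS=dict(stub_sq=((.44,.287),.04,.05,.075),stub_rd=((.62,-.212),.04,.05,.075),cap_sq=((.52,-.172),.05,.006,.02),
 cap_rd=((.453,-.3),.05,.006,.02),base_sq=((.445,.015),.09,.005,.02),base_rd=((.647,.198),.09,.005,.02))
E
python3 - <<'E'
from h import *
for c in ["top","scene"]:
    im,P=cloud(c)
    for k,(a,r,l,h) in THINGS.items(): print(c,k,meas(im,P,a,r,l,h))
    if c=="top": cv2.imwrite("pics/crop1.png",cv2.resize(im[170:360,280:500],None,fx=3.1,fy=3.1,interpolation=cv2.INTER_CUBIC))
E
```

```text
top stub_sq {'n': 170, 'c': [432.9, 288.5], 'size': [41.5, 40.8], 'yaw': -14.5, 'cc': [433.1, 288.1], 'R': 27.1, 'z': 58.3}
top stub_rd {'n': 123, 'c': [615.6, -210.4], 'size': [40.7, 41.1], 'yaw': -20.0, 'cc': [615.5, -210.5], 'R': 21.1, 'z': 58.2}
top cap_sq {'n': 675, 'c': [522.7, -176.9], 'size': [60.2, 62.3], 'yaw': -38.3, 'cc': [523.7, -177.4], 'R': 41.9, 'z': 11.4}
top cap_rd {'n': 526, 'c': [448.4, -300.3], 'size': [58.3, 58.7], 'yaw': -32.4, 'cc': [447.7, -302.6], 'R': 32.5, 'z': 11.2}
top base_sq {'n': 2807, 'c': [447.8, 14.3], 'size': [129.6, 151.9], 'yaw': -21.2, 'cc': [446.8, 15.2], 'R': 85.2, 'z': 9.2}
top base_rd {'n': 2023, 'c': [642.5, 199.1], 'size': [157.4, 130.6], 'yaw': -12.2, 'cc': [647.9, 194.4], 'R': 87.1, 'z': 9.2}
scene stub_sq {'n': 136, 'c': [433.1, 290.6], 'size': [40.5, 53.6], 'yaw': -13.3, 'cc': [431.6, 290.0], 'R': 32.0, 'z': 57.7}
scene stub_rd {'n': 174, 'c': [615.4, -208.5], 'size': [44.1, 42.3], 'yaw': 21.9, 'cc': [615.3, -208.6], 'R': 23.8, 'z': 57.1}
scene cap_sq {'n': 281, 'c': [517.3, -170.5], 'size': [75.2, 64.4], 'yaw': 37.4, 'cc': [518.2, -167.6], 'R': 45.1, 'z': 12.8}
scene cap_rd {'n': 257, 'c': [448.6, -297.4], 'size': [56.0, 64.5], 'yaw': -3.8, 'cc': [448.4, -296.8], 'R': 32.5, 'z': 12.4}
scene base_sq {'n': 1038, 'c': [437.0, 20.9], 'size': [145.5, 141.4], 'yaw': -26.7, 'cc': [442.9, 17.3], 'R': 84.7, 'z': 11.4}
scene base_rd {'n': 1078, 'c': [636.9, 208.1], 'size': [137.9, 151.6], 'yaw': 5.0, 'cc': [642.4, 199.8], 'R': 85.5, 'z': 11.6}
```

View pics/crop1.png

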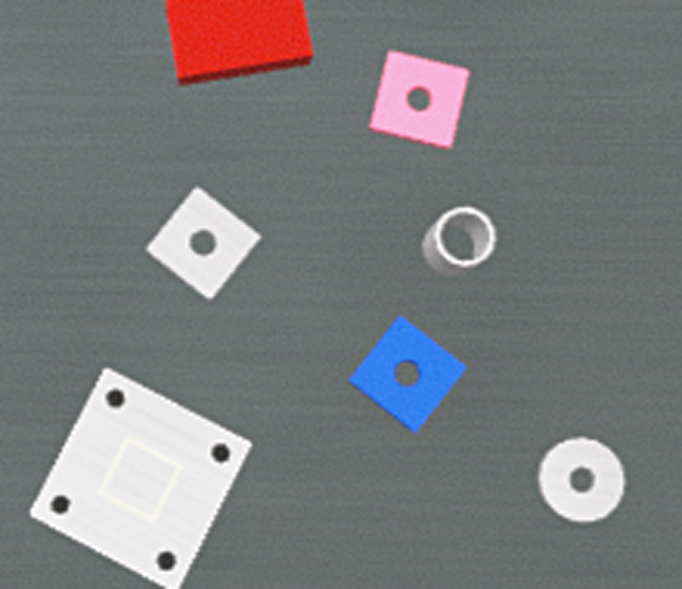

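The crop confirms the bright-steel square cap at crop (203,242), full image (346,248). Pink is at crop (419,98) and blue at crop (407,373), and I'll leave both alone. The square stub comes first.

```bash
cat >> h.py <<'E'
def flat(cam,at,z,r,thr=150,shot=None,sat=40):
    """bright blob nearest to at, its outline put on the plane at height z: rect, circle"""
    s=status.state(); im=shot if shot is not None else imaging.get_image(cam)[0]; m=imaging.camera_model(cam);K=m["K"]
    if cam=="wrist":
        T=np.eye(4);T[:3,:3]=s["ee_rot"];T[:3,3]=s["tcp_pos"];C=T@m["mount"]
    else: C=np.linalg.inv(m["world_to_cam"])
    b=((im.min(-1)>thr)&(np.ptp(im,axis=-1)<sat)).astype(np.uint8)
    best=None
    for c in cv2.findContours(b,cv2.RETR_EXTERNAL,cv2.CHAIN_APPROX_NONE)[0]:
        if len(c)<25: continue
        u=c[:,0,:].astype(float)
        D=np.c_[(u[:,0]-K[0,2])/K[0,0],-(u[:,1]-K[1,2])/K[1,1],-np.ones(len(u))]@C[:3,:3].T
        q=(C[:3,3]+D*((z-C[2,3])/D[:,2])[:,None])[:,:2]*1000
        q=q.astype(np.float32);(c0,sz,a)=cv2.minAreaRect(q);d=np.hypot(*(np.array(c0)/1000-at))
        if d<r and (best is None or max(sz)>max(best["size"])):
            e=cv2.fitEllipse(q)
            best=dict(c=np.round(c0,1).tolist(),size=np.round(sz,1).tolist(),yaw=round((a+45)%90-45,1),ell=np.round(e[0],1).tolist(),ax=np.round(e[1],1).tolist())
    return best
E
python3 - <<'E'
from h import *
im=imaging.get_image("top")[0]
for k,z in dict(cap_sq=.012,cap_rd=.012,base_sq=.01,base_rd=.01).items(): print(k,flat("top",THINGS[k][0],z,.03,shot=im))
go([.433,.2885,.16],75.5)
E
```

```text
cap_sq None
cap_rd {'c': [448.9, -300.1], 'size': [56.9, 59.7], 'yaw': 0.9, 'ell': [448.3, -299.7], 'ax': [57.5, 59.5]}
base_sq {'c': [443.7, 16.0], 'size': [120.5, 120.4], 'yaw': -26.4, 'ell': [443.5, 15.8], 'ax': [140.0, 140.3]}
base_rd {'c': [646.0, 195.4], 'size': [116.9, 118.7], 'yaw': 0.7, 'ell': [646.1, 195.6], 'ax': [118.1, 118.8]}
tcp [0.2111 0.4807 0.2107] ytool 66.3 j6 90.0 tilt [ 0.  0. -1.] open 0.0856
 turn z rad -0.161 (rows 1.1); shift now-axes mm [-280.4  -86.8   50.7] ; shift after turn [-262.9 -130.5   50.7]
```

>>> servo_tool(motion=[[0, 0, -0.08, 0, 0, 0, 1], [0, 0, -0.081, 0, 0, 0, 1], [0, 0, 0, -40, -20, 0, 1], [0, 0, 0, -40, -20, 0, 1], [0, 0, 0, -40, -20, 0, 1]])

```text
clock: 1.35
tcp_pos: [0.3131, 0.3919, 0.2108]
ee_rot: [[-0.969, 0.249, 0.0], [0.249, 0.969, 0.0], [-0.0, 0.0, -1.0]]
contact_force: [0.6, 1.4, -0.5]
opening: 0.0854
gripper_force: 0.0
```

>>> servo_tool(motion=[[0, 0, 0, -40, -20, 10, 1], [0, 0, 0, -40, -20, 10, 1], [0, 0, 0, -40, -20, 20, 1], [0, 0, 0, -23, -10.5, 10.7, 1], [0, 0, 0, 0, 0, 0, 1]])

```text
clock: 1.85
tcp_pos: [0.4345, 0.2858, 0.1583]
ee_rot: [[-0.967, 0.255, -0.002], [0.255, 0.967, -0.002], [0.001, -0.002, -1.0]]
contact_force: [-1.1, -0.2, 0.2]
opening: 0.0852
gripper_force: 0.0
```

Run:
```python
from h import *
im,P=cloud("wrist"); cv2.imwrite("pics/w1.png",im)
print(meas(im,P,(.433,.289),.04,.054,.066),meas(im,P,(.433,.289),.04,.05,.075,120))
go([.433,.2885,.16],75.5)
```

```text
{'n': 1005, 'c': [432.8, 289.1], 'size': [39.9, 40.6], 'yaw': -14.3, 'cc': [432.7, 289.2], 'R': 27.9, 'z': 58.8} {'n': 934, 'c': [432.9, 289.2], 'size': [39.7, 40.6], 'yaw': -14.3, 'cc': [432.7, 289.2], 'R': 27.9, 'z': 58.8}
tcp [0.4335 0.2872 0.1592] ytool 75.3 j6 48.2 tilt [-1.7e-03 -8.0e-04 -1.0e+00] open 0.0853
 turn z rad -0.003 (rows 0.0); shift now-axes mm [ 0.8  1.1 -0.8] ; shift after turn [ 0.8  1.1 -0.8]
```

View pics/w1.png

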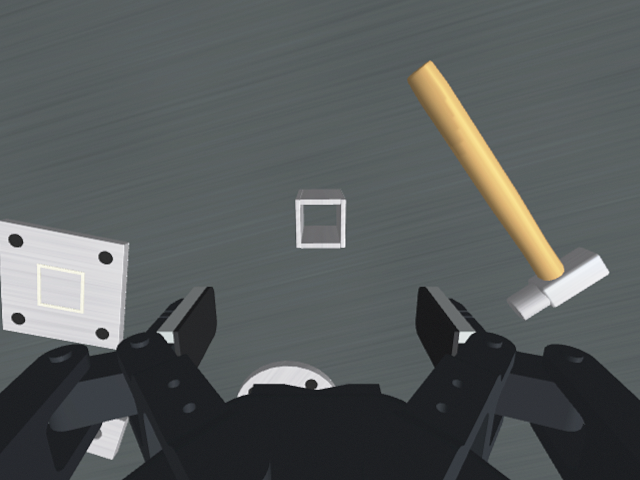

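The wrist view shows the upright stub centred at (321,222), with the hammer to its right and clear of the fingers. The wrist and top measurements agree, so I'm descending to grip it.

>>> servo_tool(motion=[[0, 0, 0, 0, 0.6, 40, 1], [0, 0, 0, 0, 0, 40, 1], [0, 0, 0, 0, 0, 30, 1], [0, 0, 0, 0, 0, 20, 1], [0, 0, 0, 0, 0, 8, 1]])

```text
clock: 2.4
tcp_pos: [0.4312, 0.2894, 0.0206]
ee_rot: [[-0.969, 0.248, -0.003], [0.248, 0.969, -0.001], [0.002, -0.002, -1.0]]
contact_force: [-0.0, -0.6, -0.0]
opening: 0.0853
gripper_force: 0.0
```

>>> servo_tool(motion=[[0, 0, 0, 0, 0, 0, 1], [0, 0, 0, 0, 0, 0, 0.4], [0, 0, 0, 0, 0, 0, 0.4], [0, 0, 0, 0, 0, 0, 0], [0, 0, 0, 0, 0, 0, 0]], newtons=40)

```text
clock: 2.9
tcp_pos: [0.4341, 0.2896, 0.0233]
ee_rot: [[-0.968, 0.25, 0.002], [0.25, 0.968, 0.001], [-0.002, 0.002, -1.0]]
contact_force: [-0.7, -0.5, 5.3]
opening: 0.0391
gripper_force: 40.1
```

>>> servo_tool(motion=[[0, 0, 0, 0, 0, 0, 0], [0, 0, 0, 0, 0, 0, 0], [0, 0, 0, 0, 0, 0, 0], [0, 0, 0, 0, 0, 0, 0]])

```text
clock: 3.3
tcp_pos: [0.4341, 0.2896, 0.0233]
ee_rot: [[-0.968, 0.25, 0.002], [0.25, 0.968, 0.001], [-0.001, 0.002, -1.0]]
contact_force: [-1.5, -0.6, 5.7]
opening: 0.0392
gripper_force: 40.2
```

>>> servo_tool(motion=[[0, 0, 0, 0, 0, -20, 0], [0, 0, 0, 0, 0, -40, 0], [0, 0, 0, 0, 0, -40, 0], [0, 0, 0, 0, 0, 0, 0]])

```text
clock: 3.7
tcp_pos: [0.4369, 0.2914, 0.1274]
ee_rot: [[-0.968, 0.25, 0.009], [0.25, 0.968, 0.006], [-0.007, 0.008, -1.0]]
contact_force: [1.0, 1.3, -2.0]
opening: 0.039
gripper_force: 42.0
```

Run:
```python
from h import *
go([.4437,.016,.122],63.6)
```

```text
tcp [0.4369 0.2914 0.1274] ytool 75.5 j6 48.2 tilt [ 0.0088  0.0059 -0.9999] open 0.039
 turn z rad 0.208 (rows 1.4); shift now-axes mm [ -75.5 -265.     3.9] ; shift after turn [-128.6 -243.7    3.9]
```

>>> servo_tool(motion=[[0, 0, 0.104, 0, 0, 0, 0], [0, 0, 0.104, 0, 0, 0, 0], [0, 0, 0, -18, -34, 0, 0], [0, 0, 0, -20, -38, 0, 0], [0, 0, 0, -20, -38, 0, 0]])

```text
clock: 4.2
tcp_pos: [0.4353, 0.1634, 0.1209]
ee_rot: [[-0.896, 0.443, -0.001], [0.443, 0.896, -0.001], [0.001, -0.001, -1.0]]
contact_force: [1.0, 0.3, -2.8]
opening: 0.0388
gripper_force: 41.9
```

>>> servo_tool(motion=[[0, 0, 0, -20, -38, 0, 0], [0, 0, 0, -20, -38, 0, 0], [0, 0, 0, -18, -34, 0, 0], [0, 0, 0, -12, -23, 0, 0], [0, 0, 0, 0, 0, 0, 0]])

```text
clock: 4.7
tcp_pos: [0.4388, 0.0117, 0.1211]
ee_rot: [[-0.893, 0.449, -0.002], [0.449, 0.893, -0.001], [0.001, -0.002, -1.0]]
contact_force: [0.2, 1.1, -3.1]
opening: 0.039
gripper_force: 42.0
```

>>> servo_tool(motion=[[0, 0, 0, 0, 0, 0, 0], [0, 0, 0, 0, 0, 0, 0], [0, 0, 0, 0, 0, 0, 0]])

```text
clock: 5.0
tcp_pos: [0.4397, 0.0155, 0.1218]
ee_rot: [[-0.896, 0.443, -0.0], [0.443, 0.896, 0.0], [0.001, 0.0, -1.0]]
contact_force: [0.4, 0.7, -2.7]
opening: 0.039
gripper_force: 42.0
```

Run:
```python
from h import *
im,P=cloud("wrist"); cv2.imwrite("pics/w2.png",im)
b=(.4437,.016)
print("base",flat("wrist",b,.01,.04,shot=im),meas(im,P,b,.095,.003,.02,120))
s=status.state();z=s["tcp_pos"][2]
print("stub",meas(im,P,s["tcp_pos"][:2],.045,z+.033,z+.043,100), meas(im,P,s["tcp_pos"][:2],.05,z+.025,z+.05,100))
go([.4437,.016,.122],63.6)
```

```text
base {'c': [467.7, 4.5], 'size': [119.2, 175.3], 'yaw': -26.4, 'ell': [457.4, 8.7], 'ax': [123.5, 206.4]} {'n': 13111, 'c': [440.3, 17.7], 'size': [120.1, 113.9], 'yaw': -26.4, 'cc': [440.4, 17.4], 'R': 82.0, 'z': 9.0}
stub {'n': 3557, 'c': [438.5, 16.0], 'size': [52.0, 40.9], 'yaw': -25.7, 'cc': [438.4, 16.0], 'R': 27.8, 'z': 157.3} {'n': 5303, 'c': [438.5, 16.0], 'size': [52.2, 40.9], 'yaw': -25.8, 'cc': [438.3, 16.0], 'R': 27.9, 'z': 156.9}
tcp [0.4397 0.0155 0.1218] ytool 63.7 j6 28.3 tilt [-3.e-04  2.e-04 -1.e+00] open 0.0389
 turn z rad 0.002 (rows 0.0); shift now-axes mm [-3.3  2.2 -0.2] ; shift after turn [-3.3  2.2 -0.2]
```

View pics/w2.png

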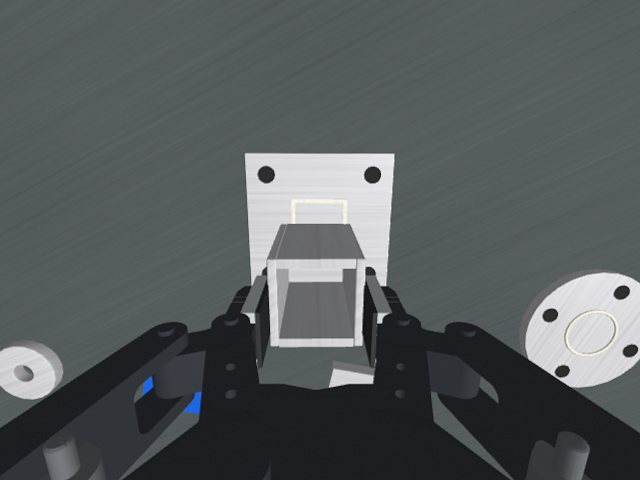

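The wrist view shows the stub in the grip at (316,303) and the base plate behind it, with bolt holes at (266,175) and (373,175) and the chalk outline at (320,210). I need about -3.8 mm in tool x and +2.3 mm in tool y, then 86 mm down.

>>> servo_tool(motion=[[0, 0, 0, -3.8, 2.3, 0, 0], [0, 0, 0, 0, 0, 35, 0], [0, 0, 0, 0, 0, 30, 0], [0, 0, 0, 0, 0, 15, 0], [0, 0, 0, 0, 0, 5, 0]])

```text
clock: 5.55
tcp_pos: [0.443, 0.0154, 0.0353]
ee_rot: [[-0.896, 0.444, -0.003], [0.444, 0.896, -0.0], [0.003, -0.002, -1.0]]
contact_force: [0.6, -0.2, -3.9]
opening: 0.0392
gripper_force: 42.0
```

>>> servo_tool(motion=[[0, 0, 0, 0, 0, 0, 0], [0, 0, 0, 0, 0, 0, 0], [0, 0, 0, 0, 0, 1, 0], [0, 0, 0, 0, 0, 1, 0], [0, 0, 0, 0, 0, 0, 0]])

```text
clock: 6.05
tcp_pos: [0.4447, 0.0149, 0.0355]
ee_rot: [[-0.896, 0.445, 0.001], [0.445, 0.896, 0.0], [-0.001, 0.0, -1.0]]
contact_force: [0.2, 0.4, -2.5]
opening: 0.0394
gripper_force: 42.0
```

Run:
```python
from h import *
im,P=cloud("wrist"); cv2.imwrite("pics/w3.png",im[100:400,120:520])
go([.4437,.016,.122],63.6); print(status.state()["contact_force"])
```

```text
tcp [0.4445 0.0149 0.0354] ytool 63.6 j6 28.3 tilt [ 7.e-04 -0.e+00 -1.e+00] open 0.0391
 turn z rad -0.000 (rows 0.0); shift now-axes mm [  1.2   0.6 -86.6] ; shift after turn [  1.2   0.6 -86.6]
[ 0.48391375 -0.32409281 -2.43179867]
```

View pics/w3.png

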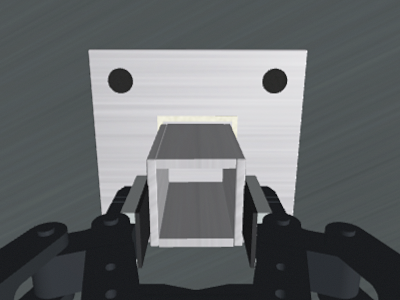

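Crop: plate edges are at columns 89 and 307, chalk at 157–238 and the stub at about 149–245. It's within 1 mm, so I'll nudge +0.6 mm in y and set it down gently.

>>> servo_tool(motion=[[0, 0, 0, 0, 0.6, 0, 0], [0, 0, 0, 0, 0, 1, 0], [0, 0, 0, 0, 0, 0, 0], [0, 0, 0, 0, 0, 0.8, 0], [0, 0, 0, 0, 0, 0, 0]])

```text
clock: 6.6
tcp_pos: [0.4446, 0.0155, 0.0334]
ee_rot: [[-0.896, 0.445, 0.0], [0.445, 0.896, 0.0], [-0.0, 0.0, -1.0]]
contact_force: [-0.6, 0.6, 1.0]
opening: 0.0391
gripper_force: 42.3
```

>>> servo_tool(motion=[[0, 0, 0, 0, 0, 0.5, 0], [0, 0, 0, 0, 0, 0, 0], [0, 0, 0, 0, 0, 0, 0]])

```text
clock: 6.9
tcp_pos: [0.4446, 0.0154, 0.0333]
ee_rot: [[-0.896, 0.445, 0.0], [0.445, 0.896, -0.0], [-0.0, 0.0, -1.0]]
contact_force: [-1.8, -1.2, 5.5]
opening: 0.0393
gripper_force: 43.0
```

>>> servo_tool(motion=[[0, 0, 0, 0, 0, 0, 0.55], [0, 0, 0, 0, 0, 0, 0.7], [0, 0, 0, 0, 0, 0, 1], [0, 0, 0, 0, 0, 0, 1], [0, 0, 0, 0, 0, 0, 1]])

```text
clock: 7.4
tcp_pos: [0.4446, 0.0155, 0.0326]
ee_rot: [[-0.896, 0.445, -0.0], [0.445, 0.896, 0.0], [0.0, -0.0, -1.0]]
contact_force: [0.1, -0.0, -0.6]
opening: 0.0854
gripper_force: 0.0
```

>>> servo_tool(motion=[[0, 0, 0, 0, 0, -20, 1], [0, 0, 0, 0, 0, -45, 1], [0, 0, 0, 0, 0, -45, 1], [0, 0, 0, 0, 0, -20, 1], [0, 0, 0, 0, 0, 0, 1]])

```text
clock: 7.9
tcp_pos: [0.4474, 0.0156, 0.166]
ee_rot: [[-0.896, 0.445, 0.007], [0.445, 0.896, 0.0], [-0.006, 0.004, -1.0]]
contact_force: [-0.1, 0.0, -0.4]
opening: 0.0855
gripper_force: 0.0
```

>>> servo_tool(motion=[[0, 0, 0, 0, 0, 0, 1], [0, 0, 0, 0, 0, 0, 1]])

```text
clock: 8.1
tcp_pos: [0.4433, 0.0154, 0.1613]
ee_rot: [[-0.896, 0.445, -0.003], [0.445, 0.896, -0.0], [0.002, -0.001, -1.0]]
contact_force: [-0.4, -0.1, -0.1]
opening: 0.0851
gripper_force: 0.0
```

Run:
```python
from h import *
im,P=cloud("wrist"); cv2.imwrite("pics/w4.png",im)
b=(.4437,.016)
print("base",meas(im,P,b,.095,.003,.02,120))
print("stub",meas(im,P,b,.045,.063,.078,100))
it,Pt=cloud("top");print("top base",flat("top",b,.01,.04,shot=it),"stub",meas(it,Pt,b,.045,.06,.08))
print(meas(it,Pt,(.6155,-.2105),.04,.05,.075))
go([.6155,-.2105,.16],63.6)
```

```text
base {'n': 12455, 'c': [443.3, 16.3], 'size': [119.9, 119.2], 'yaw': -26.3, 'cc': [442.9, 16.7], 'R': 83.5, 'z': 9.0}
stub {'n': 1014, 'c': [443.2, 15.5], 'size': [40.1, 39.8], 'yaw': -26.1, 'cc': [443.3, 15.7], 'R': 27.7, 'z': 68.8}
top base None stub None
{'n': 126, 'c': [615.4, -210.7], 'size': [40.2, 41.3], 'yaw': 2.4, 'cc': [615.9, -210.7], 'R': 21.4, 'z': 58.7}
tcp [0.4432 0.0154 0.1612] ytool 63.6 j6 28.4 tilt [-3.3e-03 -2.0e-04 -1.0e+00] open 0.0851
 turn z rad -0.000 (rows 0.0); shift now-axes mm [-254.8 -125.7    0.6] ; shift after turn [-254.8 -125.7    0.6]
```

View pics/w4.png

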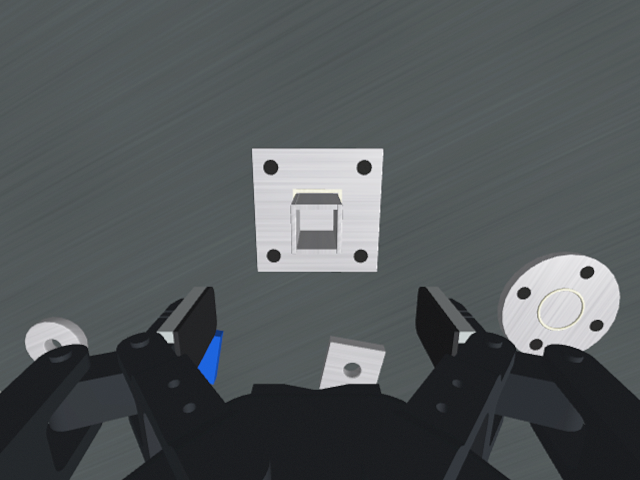

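The wrist view shows the square stub at (317,225), centred on its plate within 0.8 mm and 0.2°. The round stub is next.

>>> servo_tool(motion=[[0, 0, 0, -36, -18, 0, 1], [0, 0, 0, -43, -21, 0, 1], [0, 0, 0, -43, -21, 0, 1], [0, 0, 0, -43, -21, 0, 1], [0, 0, 0, -43, -21, 0, 1]])

```text
clock: 8.7
tcp_pos: [0.5857, -0.1698, 0.1612]
ee_rot: [[-0.896, 0.445, -0.002], [0.445, 0.896, 0.001], [0.002, -0.0, -1.0]]
contact_force: [-0.4, 0.5, 0.0]
opening: 0.0856
gripper_force: 0.0
```

>>> servo_tool(motion=[[0, 0, 0, -30, -15, 0, 1], [0, 0, 0, -16, -8, 0, 1], [0, 0, 0, 0, 0, 0, 1], [0, 0, 0, 0, 0, 0, 1], [0, 0, 0, 0, 0, 0, 1]])

```text
clock: 9.2
tcp_pos: [0.6153, -0.2083, 0.162]
ee_rot: [[-0.896, 0.444, -0.002], [0.444, 0.896, 0.001], [0.002, -0.0, -1.0]]
contact_force: [-0.7, 0.2, 0.1]
opening: 0.0856
gripper_force: 0.0
```

Run:
```python
from h import *
im,P=cloud("wrist"); cv2.imwrite("pics/w5.png",im)
r=meas(im,P,(.6155,-.2105),.04,.053,.068,100);print(r)
go([r["cc"][0]/1e3,r["cc"][1]/1e3,.022],63.6)
```

```text
{'n': 781, 'c': [615.5, -210.4], 'size': [41.3, 41.6], 'yaw': -36.6, 'cc': [615.5, -210.5], 'R': 21.2, 'z': 58.6}
tcp [ 0.6155 -0.2083  0.1624] ytool 63.7 j6 7.6 tilt [-1.3e-03  7.0e-04 -1.0e+00] open 0.0852
 turn z rad 0.001 (rows 0.0); shift now-axes mm [ -1.2  -2.  140.4] ; shift after turn [ -1.2  -2.  140.4]
```

>>> servo_tool(motion=[[0, 0, 0, -1, -2, 0, 1], [0, 0, 0, 0, 0, 45, 1], [0, 0, 0, 0, 0, 45, 1], [0, 0, 0, 0, 0, 35, 1], [0, 0, 0, 0, 0, 14.5, 1]])

```text
clock: 9.75
tcp_pos: [0.6131, -0.2101, 0.0195]
ee_rot: [[-0.896, 0.444, -0.006], [0.444, 0.896, 0.002], [0.006, -0.001, -1.0]]
contact_force: [-0.1, -0.1, 0.3]
opening: 0.0854
gripper_force: 0.0
```

>>> servo_tool(motion=[[0, 0, 0, 0, 0, 0, 1], [0, 0, 0, 0, 0, 0, 0.45], [0, 0, 0, 0, 0, 0, 0.45], [0, 0, 0, 0, 0, 0, 0], [0, 0, 0, 0, 0, 0, 0]], newtons=40)

```text
clock: 10.25
tcp_pos: [0.6181, -0.212, 0.0254]
ee_rot: [[-0.896, 0.445, 0.004], [0.445, 0.896, -0.001], [-0.004, 0.001, -1.0]]
contact_force: [-0.9, 1.4, 5.8]
opening: 0.0406
gripper_force: 40.0
```

>>> servo_tool(motion=[[0, 0, 0, 0, 0, 0, 0], [0, 0, 0, 0, 0, 0, 0], [0, 0, 0, 0, 0, 0, 0]])

```text
clock: 10.55
tcp_pos: [0.618, -0.212, 0.0254]
ee_rot: [[-0.896, 0.445, 0.004], [0.445, 0.896, -0.001], [-0.004, 0.001, -1.0]]
contact_force: [0.4, -0.0, 6.6]
opening: 0.041
gripper_force: 40.0
```

>>> servo_tool(motion=[[0, 0, 0, 0, 0, -20, 0], [0, 0, 0, 0, 0, -40, 0], [0, 0, 0, 0, 0, -35, 0], [0, 0, 0, 0, 0, -5, 0], [0, 0, 0, 0, 0, 0, 0]])

```text
clock: 11.05
tcp_pos: [0.6175, -0.2121, 0.1247]
ee_rot: [[-0.896, 0.445, 0.003], [0.445, 0.896, -0.001], [-0.003, 0.0, -1.0]]
contact_force: [0.3, 1.3, -2.7]
opening: 0.0407
gripper_force: 41.1
```

Run:
```python
from h import *
go([.6486,.194,.125],63.6)
```

```text
tcp [ 0.6175 -0.2121  0.1247] ytool 63.6 j6 7.5 tilt [ 0.0032 -0.0012 -1.    ] open 0.0407
 turn z rad -0.000 (rows 0.0); shift now-axes mm [152.7 377.5  -0.7] ; shift after turn [152.7 377.6  -0.7]
```

>>> servo_tool(motion=[[0, 0, 0, 13, 32, 0, 0], [0, 0, 0, 17.5, 43, 0, 0], [0, 0, 0, 17.5, 43, 0, 0], [0, 0, 0, 17.5, 43, 0, 0], [0, 0, 0, 17.5, 43, 0, 0]])

```text
clock: 11.55
tcp_pos: [0.6309, 0.0095, 0.1206]
ee_rot: [[-0.896, 0.445, -0.004], [0.445, 0.896, -0.0], [0.004, -0.002, -1.0]]
contact_force: [1.1, 0.3, -2.0]
opening: 0.0408
gripper_force: 41.2
```

>>> servo_tool(motion=[[0, 0, 0, 17.5, 43, 0, 0], [0, 0, 0, 17.5, 43, 0, 0], [0, 0, 0, 17, 43, 0, 0], [0, 0, 0, 12, 30, 0, 0], [0, 0, 0, 6, 15, 0, 0]])

```text
clock: 12.05
tcp_pos: [0.6458, 0.1978, 0.1204]
ee_rot: [[-0.897, 0.442, -0.004], [0.442, 0.897, -0.0], [0.003, -0.002, -1.0]]
contact_force: [0.4, -0.3, -2.0]
opening: 0.0407
gripper_force: 41.2
```

>>> servo_tool(motion=[[0, 0, 0, 0, 0, 0, 0], [0, 0, 0, 0, 0, 0, 0], [0, 0, 0, 0, 0, 0, 0]])

```text
clock: 12.35
tcp_pos: [0.647, 0.193, 0.1225]
ee_rot: [[-0.895, 0.446, -0.002], [0.446, 0.895, -0.001], [0.001, -0.002, -1.0]]
contact_force: [0.4, 0.3, -1.6]
opening: 0.0408
gripper_force: 41.2
```

```bash
cat >> h.py <<'E'
def disc(im,P,at,r,z,cam="wrist",thr=150,R0=60):
    """circle of known radius R0 mm fitted robustly to the bright outline on plane z near at"""
    from scipy.optimize import least_squares
    s=status.state(); m=imaging.camera_model(cam);K=m["K"]
    if cam=="wrist":
        T=np.eye(4);T[:3,:3]=s["ee_rot"];T[:3,3]=s["tcp_pos"];C=T@m["mount"]
    else: C=np.linalg.inv(m["world_to_cam"])
    b=(im.min(-1)>thr).astype(np.uint8); Q=[]
    for c in cv2.findContours(b,cv2.RETR_LIST,cv2.CHAIN_APPROX_NONE)[0]:
        u=c[:,0,:].astype(float)
        D=np.c_[(u[:,0]-K[0,2])/K[0,0],-(u[:,1]-K[1,2])/K[1,1],-np.ones(len(u))]@C[:3,:3].T
        Q.append((C[:3,3]+D*((z-C[2,3])/D[:,2])[:,None])[:,:2]*1000)
    q=np.vstack(Q); a=np.array(at)*1000; d=np.hypot(*(q-a).T); q=q[abs(d-R0)<r]
    f=least_squares(lambda p:np.hypot(*(q-p[:2]).T)-R0,a,loss="soft_l1",f_scale=1.0)
    res=np.hypot(*(q-f.x).T)-R0
    return np.round(f.x,1).tolist(),len(q),int((abs(res)<1).sum())
E
python3 - <<'E'
from h import *
im,P=cloud("wrist"); cv2.imwrite("pics/w6.png",im)
b=(.646,.1955)
print("base",disc(im,P,b,6,.01),disc(imaging.get_image("top")[0],None,b,6,.01,"top"))
s=status.state();z=s["tcp_pos"][2]
print("stub",meas(im,P,s["tcp_pos"][:2],.04,z+.029,z+.039,100),z)
go([.6486,.194,.125],63.6)
E
```

```text
base ([646.3, 196.5], 377, 222) ([646.3, 196.5], 92, 59)
stub {'n': 3089, 'c': [642.1, 192.9], 'size': [46.7, 42.1], 'yaw': 29.5, 'cc': [639.2, 197.0], 'R': 27.0, 'z': 155.7} 0.1230442036509303
tcp [0.6474 0.1931 0.123 ] ytool 63.5 j6 43.1 tilt [-6.e-04 -5.e-04 -1.e+00] open 0.0407
 turn z rad -0.002 (rows 0.0); shift now-axes mm [-0.7  1.3 -2. ] ; shift after turn [-0.7  1.3 -2. ]
```

View pics/w6.png

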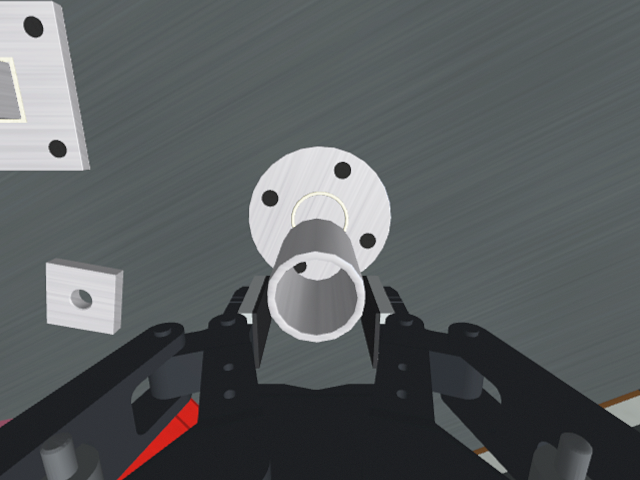

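The wrist view shows the held round stub at (316,296) and the round base plate at (320,215), with chalk at (320,215). Wrist and top both put the plate centre at (646.3,196.5), so I'm lowering.

>>> servo_tool(motion=[[0, 0, 0, -0.4, 2.3, 0, 0], [0, 0, 0, 0, 0, 35, 0], [0, 0, 0, 0, 0, 28, 0], [0, 0, 0, 0, 0, 15, 0], [0, 0, 0, 0, 0, 5, 0]])

```text
clock: 12.95
tcp_pos: [0.6473, 0.1957, 0.0379]
ee_rot: [[-0.895, 0.445, -0.004], [0.445, 0.895, -0.001], [0.003, -0.003, -1.0]]
contact_force: [-0.0, -0.4, -1.3]
opening: 0.0409
gripper_force: 41.2
```

>>> servo_tool(motion=[[0, 0, 0, 0, 0, 0, 0], [0, 0, 0, 0, 0, 0, 0], [0, 0, 0, 0, 0, 0, 0], [0, 0, 0, 0, 0, 0, 0]])

```text
clock: 13.35
tcp_pos: [0.6498, 0.1971, 0.0415]
ee_rot: [[-0.896, 0.445, 0.002], [0.445, 0.896, 0.001], [-0.002, 0.002, -1.0]]
contact_force: [0.9, 1.3, -2.4]
opening: 0.0407
gripper_force: 41.2
```

Run:
```python
from h import *
im,P=cloud("wrist"); cv2.imwrite("pics/w7.png",im[100:400,120:520])
s=status.state();t=s["tcp_pos"];R=np.array(s["ee_rot"])
o=np.array(t)+R@[.0029,0,0]
print("base",disc(im,P,(.646,.196),5,.01),"stub",[disc(im,P,o[:2],4,t[2]+.0346,thr=h,R0=21.2) for h in (110,130,150)],o)
go([.6486,.195,.0354],63.6); print(s["contact_force"])
```

```text
base ([645.9, 196.6], 578, 274) stub [([646.0, 198.6], 311, 215), ([646.0, 198.3], 334, 207), ([646.1, 198.3], 381, 196)] [0.64701829 0.19832872 0.04127974]
tcp [0.6496 0.197  0.0413] ytool 63.6 j6 43.3 tilt [ 1.8e-03  5.0e-04 -1.0e+00] open 0.0404
 turn z rad 0.000 (rows 0.0); shift now-axes mm [ 0.  -2.3  5.9] ; shift after turn [ 0.  -2.3  5.9]
[-0.22867436  0.00364614 -1.84208277]
```

View pics/w7.png

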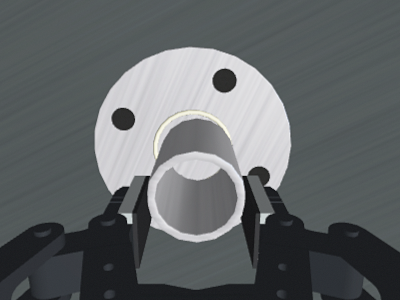

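Crop: the chalk ring spans columns 154–231 and the stub sits slightly right of it. The fit says the stub is about 1.9 mm too far in y, so I'll correct that and set it down.

>>> servo_tool(motion=[[0, 0, 0, -0.8, -1.7, 0, 0], [0, 0, 0, 0, 0, 3, 0], [0, 0, 0, 0, 0, 1.5, 0], [0, 0, 0, 0, 0, 0, 0], [0, 0, 0, 0, 0, 0, 0]])

```text
clock: 13.9
tcp_pos: [0.6487, 0.1948, 0.0356]
ee_rot: [[-0.896, 0.445, -0.0], [0.445, 0.896, -0.0], [0.0, -0.0, -1.0]]
contact_force: [-0.1, -0.3, -1.0]
opening: 0.0407
gripper_force: 41.3
```

Run:
```python
from h import *
im,P=cloud("wrist")
s=status.state();t=s["tcp_pos"];R=np.array(s["ee_rot"])
o=np.array(t)+R@[.0029,0,0]
print("base",disc(im,P,(.646,.196),5,.01),"stub",[disc(im,P,o[:2],4,t[2]+.0346,thr=h,R0=21.2) for h in (110,130)],o)
go([.6486,.195,.0354],63.6); print(s["contact_force"])
```

```text
base ([645.6, 196.7], 558, 310) stub [([645.6, 196.3], 329, 195), ([645.6, 196.0], 349, 180)] [0.64614683 0.19615097 0.03559022]
tcp [0.6487 0.1949 0.0356] ytool 63.6 j6 43.1 tilt [-2.e-04 -2.e-04 -1.e+00] open 0.0408
 turn z rad -0.000 (rows 0.0); shift now-axes mm [0.2 0.1 0.2] ; shift after turn [0.2 0.1 0.2]
[ 0.82423716 -0.57957605 -0.81713558]
```

Aligned within 0.5 mm and just touching. I'll press on lightly, release and retreat.

>>> servo_tool(motion=[[0, 0, 0, 0, 0.2, 0.6, 0], [0, 0, 0, 0, 0, 0.4, 0], [0, 0, 0, 0, 0, 0, 0]])

```text
clock: 14.25
tcp_pos: [0.649, 0.195, 0.0355]
ee_rot: [[-0.896, 0.445, 0.0], [0.445, 0.896, -0.0], [-0.0, -0.0, -1.0]]
contact_force: [-2.8, -0.8, 6.3]
opening: 0.0407
gripper_force: 41.8
```

>>> servo_tool(motion=[[0, 0, 0, 0, 0, 0, 0.55], [0, 0, 0, 0, 0, 0, 0.7], [0, 0, 0, 0, 0, 0, 1], [0, 0, 0, 0, 0, 0, 1], [0, 0, 0, 0, 0, 0, 1]])

```text
clock: 14.75
tcp_pos: [0.649, 0.1952, 0.0346]
ee_rot: [[-0.896, 0.445, -0.0], [0.445, 0.896, 0.0], [0.0, 0.0, -1.0]]
contact_force: [-0.4, -0.0, 0.7]
opening: 0.0854
gripper_force: 0.0
```

>>> servo_tool(motion=[[0, 0, 0, 0, 0, -20, 1], [0, 0, 0, 0, 0, -45, 1], [0, 0, 0, 0, 0, -45, 1], [0, 0, 0, 0, 0, -20, 1], [0, 0, 0, 0, 0, 0, 1]])

```text
clock: 15.25
tcp_pos: [0.6517, 0.196, 0.1694]
ee_rot: [[-0.896, 0.445, 0.008], [0.445, 0.896, 0.003], [-0.006, 0.006, -1.0]]
contact_force: [-0.4, 0.2, -0.2]
opening: 0.0853
gripper_force: 0.0
```

>>> servo_tool(motion=[[0, 0, 0, 0, 0, 0, 1], [0, 0, 0, 0, 0, 0, 1], [0, 0, 0, 0, 0, 0, 1]])

```text
clock: 15.55
tcp_pos: [0.6477, 0.1948, 0.1626]
ee_rot: [[-0.896, 0.445, -0.004], [0.445, 0.896, -0.001], [0.003, -0.003, -1.0]]
contact_force: [-0.3, 0.1, -0.3]
opening: 0.0853
gripper_force: 0.0
```

Run:
```python
from h import *
im,P=cloud("wrist"); cv2.imwrite("pics/w8.png",im)
print("base",disc(im,P,(.646,.196),5,.01),"stub",meas(im,P,(.646,.196),.04,.063,.078,100),disc(im,P,(.646,.196),4,.07,R0=21.2))
it=imaging.get_image("top")[0]
print("cap_sq",[flat("top",(.522,-.174),.012,.03,shot=it,thr=t) for t in (140,120)],project("top",(.522,-.175,.012)))
go([.522,-.175,.16],63.6)
```

```text
base ([645.6, 197.0], 350, 186) stub {'n': 843, 'c': [646.6, 196.8], 'size': [41.8, 41.3], 'yaw': 30.6, 'cc': [646.6, 196.6], 'R': 21.1, 'z': 68.7} ([644.6, 194.9], 141, 34)
cap_sq [None, None] (np.float64(410.38596227814014), np.float64(290.0486386575441))
tcp [0.6481 0.1949 0.1631] ytool 63.6 j6 43.1 tilt [-2.6e-03 -8.0e-04 -1.0e+00] open 0.0854
 turn z rad -0.000 (rows 0.0); shift now-axes mm [ -51.5 -387.4    3.7] ; shift after turn [ -51.5 -387.4    3.7]
```

The "cap_sq" point at (.522,-.175) projects to pixel (410,290), which is the blue look-alike. The steel one is at pixel (346,248), so I'll locate that.

Run:
```python
from h import *
it,P=cloud("top"); print(P[248,338],P[240,346])
a=(.615,-.03)
r=flat("top",a,.012,.03,shot=it);print(r, meas(it,P,a,.055,.006,.02,150))
print(project("top",(r["c"][0]/1e3,r["c"][1]/1e3,.012)))
go([r["c"][0]/1e3,r["c"][1]/1e3,.16],r["yaw"]);go([r["c"][0]/1e3,r["c"][1]/1e3,.16],r["yaw"]+90)
```

```text
[ 0.61508965 -0.01151305  0.01307795] [ 0.63418164 -0.02958663  0.01030716]
{'c': [615.7, -27.7], 'size': [61.1, 61.6], 'yaw': -37.9, 'ell': [615.7, -27.9], 'ax': [70.1, 70.8]} {'n': 635, 'c': [615.9, -27.3], 'size': [60.4, 60.3], 'yaw': -37.8, 'cc': [615.8, -27.4], 'R': 41.8, 'z': 11.0}
(np.float64(345.1055510596792), np.float64(247.88713109680043))
tcp [0.6483 0.1949 0.1634] ytool 63.6 j6 43.1 tilt [-2.1e-03 -6.0e-04 -1.0e+00] open 0.0855
 turn z rad -1.370 (rows 9.1); shift now-axes mm [ -69.8 -213.9    3.6] ; shift after turn [ 195.7 -111.     3.6]
tcp [0.6483 0.1949 0.1634] ytool 63.6 j6 43.1 tilt [-2.1e-03 -6.0e-04 -1.0e+00] open 0.0855
 turn z rad 0.201 (rows 1.3); shift now-axes mm [ -69.8 -213.9    3.6] ; shift after turn [-111.  -195.7    3.6]
```

>>> servo_tool(motion=[[0, 0, 0.1, 0, 0, 0, 1], [0, 0, 0.101, 0, 0, 0, 1], [0, 0, 0, -22, -39, 0, 1], [0, 0, 0, -22, -39, 0, 1], [0, 0, 0, -22, -39, 0, 1]])

```text
clock: 16.2
tcp_pos: [0.6286, 0.0613, 0.1641]
ee_rot: [[-0.79, 0.613, -0.001], [0.613, 0.79, -0.0], [0.0, -0.001, -1.0]]
contact_force: [0.9, -0.3, 0.6]
opening: 0.0855
gripper_force: 0.0
```

>>> servo_tool(motion=[[0, 0, 0, -22, -39, 0, 1], [0, 0, 0, -15, -26, 0, 1], [0, 0, 0, -8, -13.7, 0, 1], [0, 0, 0, 0, 0, 0, 1], [0, 0, 0, 0, 0, 0, 1]])

```text
clock: 16.7
tcp_pos: [0.6165, -0.0267, 0.1646]
ee_rot: [[-0.789, 0.614, 0.0], [0.614, 0.789, 0.001], [0.001, 0.001, -1.0]]
contact_force: [-1.5, -0.4, -0.6]
opening: 0.0851
gripper_force: 0.0
```

>>> servo_tool(motion=[[0, 0, 0, 0, 0, 0, 1], [0, 0, 0, 0, 0, 0, 1]])

```text
clock: 16.9
tcp_pos: [0.6165, -0.026, 0.1646]
ee_rot: [[-0.79, 0.613, -0.0], [0.613, 0.79, 0.0], [0.0, 0.0, -1.0]]
contact_force: [-0.2, -0.9, 0.9]
opening: 0.0853
gripper_force: 0.0
```

Run:
```python
from h import *
im,P=cloud("wrist"); cv2.imwrite("pics/w9.png",im)
a=(.6157,-.0277); r=flat("wrist",a,.012,.03,shot=im)
print(r,meas(im,P,a,.055,.008,.018,150))
go([r["c"][0]/1e3,r["c"][1]/1e3,.04],r["yaw"]+90)
```

```text
{'c': [614.7, -26.7], 'size': [59.9, 59.3], 'yaw': -37.7, 'ell': [614.7, -26.7], 'ax': [69.6, 70.0]} {'n': 3494, 'c': [615.2, -27.1], 'size': [59.8, 59.9], 'yaw': -37.5, 'cc': [615.0, -26.9], 'R': 41.7, 'z': 11.0}
tcp [ 0.6165 -0.0261  0.1646] ytool 52.2 j6 35.4 tilt [-0.e+00  2.e-04 -1.e+00] open 0.0857
 turn z rad -0.002 (rows 0.0); shift now-axes mm [  1.   -1.6 124.6] ; shift after turn [  1.   -1.6 124.6]
```

View pics/w9.png

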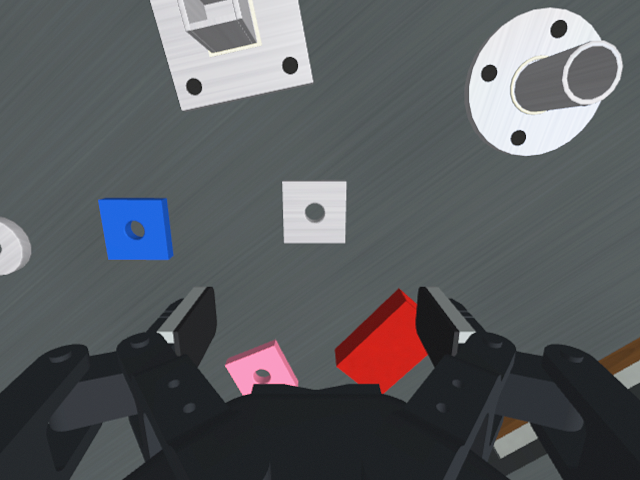

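The wrist view shows the steel cap at (315,212), squared to the fingers. Blue is at (136,229), pink at (262,375) and the red offcut at (388,345), all clear of the fingers. Descending in stages.

>>> servo_tool(motion=[[0, 0, 0, 0.7, -1.5, 0, 1], [0, 0, 0, 0, 0, 45, 1], [0, 0, 0, 0, 0, 45, 1], [0, 0, 0, 0, 0, 40, 1], [0, 0, 0, 0, 0, 20, 1]])

```text
clock: 17.45
tcp_pos: [0.6117, -0.0277, 0.0109]
ee_rot: [[-0.789, 0.614, -0.006], [0.614, 0.789, 0.0], [0.005, -0.003, -1.0]]
contact_force: [-0.5, 0.5, 0.6]
opening: 0.0855
gripper_force: 0.0
```

>>> servo_tool(motion=[[0, 0, 0, 0, 0, 6, 1], [0, 0, 0, 0, 0, 0, 1], [0, 0, 0, 0, 0, 0, 1], [0, 0, 0, 0, 0, 0, 0.78], [0, 0, 0, 0, 0, 0, 0.78]])

```text
clock: 17.95
tcp_pos: [0.6161, -0.0283, 0.0103]
ee_rot: [[-0.789, 0.615, 0.003], [0.615, 0.789, -0.0], [-0.002, 0.002, -1.0]]
contact_force: [0.6, -0.2, 0.1]
opening: 0.0663
gripper_force: 0.0
```

>>> servo_tool(motion=[[0, 0, 0, 0, 0, 0, 0.78], [0, 0, 0, 0, 0, 0, 0.78]])

```text
clock: 18.15
tcp_pos: [0.6151, -0.0283, 0.0093]
ee_rot: [[-0.789, 0.615, 0.001], [0.615, 0.789, -0.0], [-0.001, 0.001, -1.0]]
contact_force: [0.4, -0.8, 0.0]
opening: 0.0668
gripper_force: 0.0
```

Run:
```python
from h import *
im,P=cloud("wrist"); cv2.imwrite("pics/w10.png",im)
go([.615,-.0269,-.003],52.2); print(status.state()["contact_force"])
# fingertip heights seen by scene camera
ims,Ps=cloud("wrist")
s=status.state()
```

```text
tcp [ 0.615  -0.0283  0.0091] ytool 52.1 j6 35.3 tilt [ 6.e-04 -0.e+00 -1.e+00] open 0.0669
 turn z rad -0.002 (rows 0.0); shift now-axes mm [ 0.8  1.1 12.1] ; shift after turn [ 0.8  1.1 12.1]
[0.21585444 0.01822282 0.2918137 ]
```

View pics/w10.png

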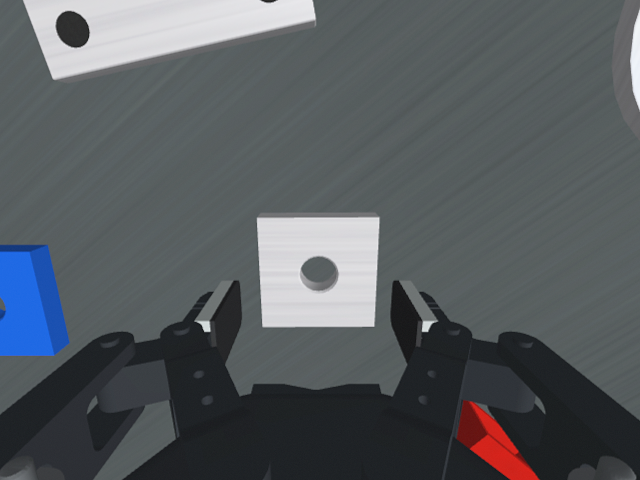

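The cap is at (318,272) between the fingertips, whose midpoint is column 316.5. I'll shift +1 mm in y and lower.

>>> servo_tool(motion=[[0, 0, 0, 0.8, 0.9, 0, 0.78], [0, 0, 0, 0, 0, 5, 0.78], [0, 0, 0, 0, 0, 4, 0.78], [0, 0, 0, 0, 0, 2, 0.78], [0, 0, 0, 0, 0, 0, 0.78]])

```text
clock: 18.75
tcp_pos: [0.6141, -0.027, -0.003]
ee_rot: [[-0.789, 0.615, -0.001], [0.615, 0.789, 0.0], [0.001, -0.001, -1.0]]
contact_force: [0.5, 0.3, -0.4]
opening: 0.0667
gripper_force: 0.0
```

>>> servo_tool(motion=[[0, 0, 0, 0, 0, 0, 0.78], [0, 0, 0, 0, 0, 1, 0.78], [0, 0, 0, 0, 0, 0, 0.78], [0, 0, 0, 0, 0, 0, 0.78]])

```text
clock: 19.15
tcp_pos: [0.6147, -0.027, -0.0032]
ee_rot: [[-0.789, 0.615, 0.0], [0.615, 0.789, 0.0], [-0.0, 0.0, -1.0]]
contact_force: [0.5, 0.7, 0.1]
opening: 0.0664
gripper_force: 0.0
```

No contact with the bench. Closing.

>>> servo_tool(motion=[[0, 0, 0, 0, 0, 0, 0.7], [0, 0, 0, 0, 0, 0, 0.65], [0, 0, 0, 0, 0, 0, 0.5], [0, 0, 0, 0, 0, 0, 0.5], [0, 0, 0, 0, 0, 0, 0.5]], newtons=40)

```text
clock: 19.65
tcp_pos: [0.6147, -0.027, -0.0033]
ee_rot: [[-0.789, 0.615, 0.0], [0.615, 0.789, -0.0], [-0.0, 0.0, -1.0]]
contact_force: [-0.6, 0.1, -0.7]
opening: 0.0426
gripper_force: 0.0
```

Run:
```python
from h import *
im,P=cloud("wrist"); t=status.state()["tcp_pos"]
print([disc(im,P,(.615,-.027),10,.012,R0=9)],meas(im,P,(.615,-.027),.055,.008,.02,150))
go([.615,-.0269,-.003],52.2)
```

```text
[([614.9, -25.2], 113, 94)] {'n': 11636, 'c': [615.5, -27.0], 'size': [60.1, 60.9], 'yaw': -37.5, 'cc': [614.1, -25.9], 'R': 41.0, 'z': 10.9}
tcp [ 0.6147 -0.027  -0.0033] ytool 52.1 j6 35.4 tilt [-1.e-04  0.e+00 -1.e+00] open 0.0428
 turn z rad -0.002 (rows 0.0); shift now-axes mm [-0.2  0.3 -0.3] ; shift after turn [-0.2  0.3 -0.3]
```

Run:
```python
from h import *
im,P=cloud("wrist"); cv2.imwrite("pics/w11.png",im[150:450,120:520])
# heights of finger tips (dark pixels) near TCP
s=status.state();R=np.array(s["ee_rot"]);L=(P-np.array(s["tcp_pos"]))@R
m=(abs(L[...,0])<.03)&(abs(abs(L[...,1])-.03)<.025)&(im.max(-1)<90)&(P[...,2]>.004)&(P[...,2]<.08)
print(m.sum(),np.percentile(P[m][:,2],[1,5,20,50]) if m.sum() else 0)
```

```text
15875 [0.02442766 0.0343469  0.05848939 0.07195228]
```

View pics/w11.png

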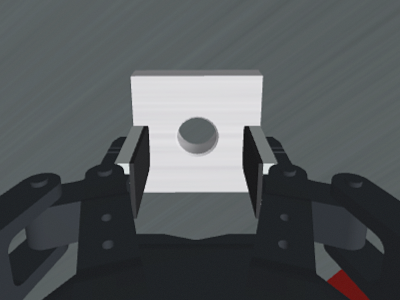

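Run:
```python
from h import *
im,P=cloud("wrist")
s=status.state();R=np.array(s["ee_rot"]);L=(P-np.array(s["tcp_pos"]))@R*1000
for c in (252,256,260,266,271,364,368,373,378,384):
    print(c,[(r,np.round(L[r,c],0).astype(int).tolist(),int(im[r,c].max())) for r in (278,300,330,350,360)])
```

```text
252 [(278, [10, -27, -28], 120), (300, [10, -23, -49], 120), (330, [3, -22, -59], 65), (350, [-4, -22, -60], 65), (360, [-8, -22, -59], 58)]
256 [(278, [10, -25, -28], 118), (300, [10, -22, -49], 28), (330, [1, -21, -55], 41), (350, [-6, -21, -57], 44), (360, [-9, -21, -59], 47)]
260 [(278, [10, -24, -28], 119), (300, [8, -21, -46], 40), (330, [-3, -21, -48], 43), (350, [-10, -21, -50], 39), (360, [-50, -30, -2], 102)]
266 [(278, [10, -21, -28], 37), (300, [0, -21, -30], 42), (330, [-12, -21, -33], 115), (350, [-44, -27, -2], 97), (360, [-49, -27, -3], 97)]
271 [(278, [5, -21, -16], 222), (300, [-7, -21, -15], 223), (330, [-24, -22, -14], 220), (350, [-44, -24, -2], 95), (360, [-50, -24, -2], 99)]
364 [(278, [9, 21, -25], 86), (300, [-1, 22, -27], 22), (330, [-24, 24, -14], 226), (350, [-44, 27, -2], 98), (360, [-49, 27, -2], 99)]
368 [(278, [10, 23, -28], 26), (300, [4, 21, -38], 27), (330, [-8, 22, -40], 27), (350, [-44, 29, -2], 98), (360, [-49, 29, -3], 99)]
373 [(278, [10, 25, -29], 118), (300, [9, 22, -48], 30), (330, [-1, 22, -51], 27), (350, [-8, 22, -53], 27), (360, [-11, 21, -55], 68)]
378 [(278, [10, 27, -28], 118), (300, [10, 23, -48], 96), (330, [3, 22, -58], 65), (350, [-4, 22, -59], 69), (360, [-8, 22, -59], 68)]
384 [(278, [-1, 35, -2], 96), (300, [10, 26, -48], 118), (330, [5, 23, -62], 35), (350, [16, 18, -88], 38), (360, [16, 17, -93], 37)]
```

The fingers closed above the cap without touching it, because the pad tips sit about 22 mm behind the TCP at this opening. I'll reopen, measure the tip depth and go lower.

>>> servo_tool(motion=[[0, 0, 0, 0, 0, 0, 0.78], [0, 0, 0, 0, 0, 0, 0.78], [0, 0, 0, 0, 0, 0, 0.78], [0, 0, 0, 0, 0, 0, 0.78]])

```text
clock: 20.2
tcp_pos: [0.6147, -0.027, -0.0033]
ee_rot: [[-0.789, 0.615, 0.0], [0.615, 0.789, -0.0], [-0.0, 0.0, -1.0]]
contact_force: [0.4, -0.4, -1.2]
opening: 0.0669
gripper_force: 0.0
```

```bash
cat >> h.py <<'E'
def tips(im,P):
    s=status.state();R=np.array(s["ee_rot"]);L=(P-np.array(s["tcp_pos"]))@R*1000;o=s["opening"]*500
    for sg in (-1,1):
        m=(abs(L[...,0])<13)&(abs(L[...,1]*sg-o-2)<5)&(L[...,2]<-5)&(P[...,2]>.016)
        z=L[m][:,2]; print("tip",sg,m.sum(),np.round(np.percentile(z,[50,90,97,99.5]),1))
E
python3 - <<'E'
from h import *
im,P=cloud("wrist"); tips(im,P); print(status.state()["opening"])
E
```

```text
tip -1 3648 [-60.2 -36.5 -30.6 -27.2]
tip 1 3656 [-60.4 -36.3 -30.7 -27.4]
0.06669439587290599
```

>>> servo_tool(motion=[[0, 0, 0, 0, 0, 6, 0.78], [0, 0, 0, 0, 0, 5, 0.78], [0, 0, 0, 0, 0, 4, 0.78], [0, 0, 0, 0, 0, 2, 0.78], [0, 0, 0, 0, 0, 0, 0.78]])

```text
clock: 20.75
tcp_pos: [0.6142, -0.027, -0.0209]
ee_rot: [[-0.789, 0.615, -0.001], [0.615, 0.789, 0.0], [0.001, -0.001, -1.0]]
contact_force: [0.7, 0.2, -0.2]
opening: 0.0665
gripper_force: 0.0
```

>>> servo_tool(motion=[[0, 0, 0, 0, 0, 0, 0.78], [0, 0, 0, 0, 0, 0, 0.72], [0, 0, 0, 0, 0, 0, 0.72], [0, 0, 0, 0, 0, 0, 0.72]])

```text
clock: 21.15
tcp_pos: [0.6149, -0.027, -0.0201]
ee_rot: [[-0.789, 0.615, 0.0], [0.615, 0.789, -0.0], [-0.0, 0.0, -1.0]]
contact_force: [-0.3, 1.3, -0.4]
opening: 0.0615
gripper_force: 0.0
```

Run:
```python
from h import *
im,P=cloud("wrist"); tips(im,P); s=status.state();print(s["opening"],s["tcp_pos"],s["contact_force"])
```

```text
tip -1 3365 [-62.8 -43.2 -38.4 -36.6]
tip 1 3409 [-62.8 -43.2 -38.3 -36.5]
0.06155874372853339 [ 0.61481654 -0.02703442 -0.02012472] [0.47424801 0.17035878 0.65264632]
```

>>> servo_tool(motion=[[0, 0, 0, 0, 0, 2, 0.72], [0, 0, 0, 0, 0, 0, 0.72], [0, 0, 0, 0, 0, 0, 0.6], [0, 0, 0, 0, 0, 0, 0.6], [0, 0, 0, 0, 0, 0, 0.6]], newtons=40)

```text
clock: 21.7
tcp_pos: [0.6147, -0.0269, -0.0221]
ee_rot: [[-0.789, 0.614, 0.0], [0.614, 0.789, 0.0], [0.0, 0.0, -1.0]]
contact_force: [-1.0, 0.3, 3.2]
opening: 0.0586
gripper_force: 44.4
```

>>> servo_tool(motion=[[0, 0, 0, 0, 0, 0, 0.6], [0, 0, 0, 0, 0, 0, 0.6]])

```text
clock: 21.9
tcp_pos: [0.6147, -0.0269, -0.0221]
ee_rot: [[-0.789, 0.614, 0.0], [0.614, 0.789, 0.0], [0.0, 0.0, -1.0]]
contact_force: [-1.6, 0.1, 4.1]
opening: 0.0585
gripper_force: 44.5
```

>>> servo_tool(motion=[[0, 0, 0, 0, 0, -10, 0.6], [0, 0, 0, 0, 0, -35, 0.6], [0, 0, 0, 0, 0, -45, 0.6], [0, 0, 0, 0, 0, -30, 0.6], [0, 0, 0, 0, 0, -10, 0.6]])

```text
clock: 22.4
tcp_pos: [0.6171, -0.0273, 0.1115]
ee_rot: [[-0.789, 0.615, 0.006], [0.615, 0.789, -0.001], [-0.005, 0.003, -1.0]]
contact_force: [0.9, 0.1, -3.5]
opening: 0.0589
gripper_force: 45.2
```

>>> servo_tool(motion=[[0, 0, -0.1, 0, 0, 0, 0.6], [0, 0, -0.1, 0, 0, 0, 0.6], [0, 0, 0, 0, 0, 0, 0.6], [0, 0, 0, 0, 0, 0, 0.6]])

```text
clock: 22.8
tcp_pos: [0.6137, -0.027, 0.1063]
ee_rot: [[-0.894, 0.447, -0.003], [0.447, 0.894, 0.0], [0.002, -0.001, -1.0]]
contact_force: [0.0, 0.8, -3.6]
opening: 0.0588
gripper_force: 45.2
```

Run:
```python
from h import *
im,P=cloud("wrist"); s=status.state();t=np.array(s["tcp_pos"]);R=np.array(s["ee_rot"])
z=t[2]+.0221
r=flat("wrist",t[:2],z+.012,.04,shot=im);print(r)
c=np.append(np.array(r["c"])/1e3,0);print("cap in tool",(R.T@(c-np.append(t[:2],0)))*1000)
go([.4432,.0156,.098],63.8)
```

```text
{'c': [613.7, -27.0], 'size': [59.5, 59.5], 'yaw': -26.4, 'ell': [613.7, -27.0], 'ax': [69.7, 69.9]}
cap in tool [ 0.13320958 -0.00909405  0.00027827]
tcp [ 0.6138 -0.0271  0.1065] ytool 63.4 j6 24.0 tilt [-0.0022  0.     -1.    ] open 0.0589
 turn z rad -0.006 (rows 0.0); shift now-axes mm [171.7 -38.1   8.9] ; shift after turn [171.9 -37.1   8.9]
```

>>> servo_tool(motion=[[0, 0, -0.005, 30, -6.5, 0, 0.6], [0, 0, 0, 42, -9.5, 0, 0.6], [0, 0, 0, 42, -9, 0, 0.6], [0, 0, 0, 38, -8, 0, 0.6], [0, 0, 0, 20, -4.5, 0, 0.6]])

```text
clock: 23.35
tcp_pos: [0.4389, 0.0157, 0.1068]
ee_rot: [[-0.897, 0.442, -0.005], [0.442, 0.897, 0.0], [0.004, -0.002, -1.0]]
contact_force: [0.5, -0.2, -2.6]
opening: 0.0587
gripper_force: 45.2
```

>>> servo_tool(motion=[[0, 0, 0, 0, 0, 10, 0.6], [0, 0, 0, 0, 0, 10, 0.6], [0, 0, 0, 0, 0, 0, 0.6], [0, 0, 0, 0, 0, 0, 0.6], [0, 0, 0, 0, 0, 0, 0.6]])

```text
clock: 23.85
tcp_pos: [0.4449, 0.0152, 0.0877]
ee_rot: [[-0.897, 0.442, 0.0], [0.442, 0.897, -0.0], [-0.0, 0.0, -1.0]]
contact_force: [-0.4, 0.2, -3.7]
opening: 0.0587
gripper_force: 45.1
```

```bash
cat >> h.py <<'E'
def capchk(target,yaw,off=.0221):
    im,P=cloud("wrist"); s=status.state();t=np.array(s["tcp_pos"]);R=np.array(s["ee_rot"])
    b=np.where(P[...,2:]>t[2]+off,im,0) # only what is at cap height
    r=flat("wrist",t[:2],t[2]+off+.012,.02,shot=b.astype(np.uint8))
    print("cap",r,"force",np.round(s["contact_force"],1),"grip",round(s["gripper_force"]))
    if r: print("err to target, tool axes mm",np.round(R.T@np.append(np.array(target)*1e3-r["c"],0),1))
    go([target[0],target[1],.07-off],yaw)
    return im
E
python3 - <<'E'
from h import *
im=capchk((.4432,.0156),63.8); cv2.imwrite("pics/w12.png",im)
E
```

```text
cap {'c': [444.5, 15.2], 'size': [59.6, 59.5], 'yaw': -26.1, 'ell': [444.6, 15.2], 'ax': [69.6, 70.0]} force [ 0.7  1.1 -3.8] grip 45
err to target, tool axes mm [ 1.3 -0.2 -0. ]
tcp [0.4448 0.0152 0.0878] ytool 63.8 j6 28.2 tilt [ 6.e-04 -0.e+00 -1.e+00] open 0.0587
 turn z rad -0.000 (rows 0.0); shift now-axes mm [ 1.6 -0.3 39.9] ; shift after turn [ 1.6 -0.3 39.9]
```

View pics/w12.png

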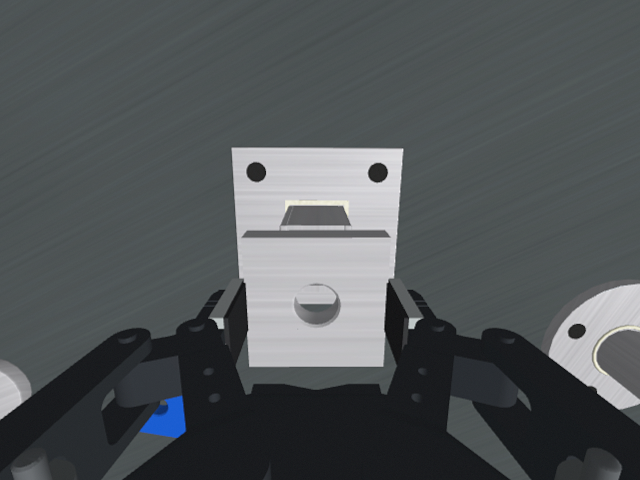

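The held cap is at (317,303), square over the stub seen behind it. I'm correcting 1.4 mm and lowering.

>>> servo_tool(motion=[[0, 0, 0, 1.4, 0, 0, 0.6], [0, 0, 0, 0, 0, 15, 0.6], [0, 0, 0, 0, 0, 13, 0.6], [0, 0, 0, 0, 0, 6, 0.6], [0, 0, 0, 0, 0, 2, 0.6]])

```text
clock: 24.4
tcp_pos: [0.4421, 0.0159, 0.0513]
ee_rot: [[-0.897, 0.441, -0.001], [0.441, 0.897, -0.0], [0.001, -0.001, -1.0]]
contact_force: [0.1, -0.4, -3.3]
opening: 0.0589
gripper_force: 45.1
```

>>> servo_tool(motion=[[0, 0, 0, 0, 0, 0, 0.6], [0, 0, 0, 0, 0, 0, 0.6], [0, 0, 0, 0, 0, 0, 0.6]])

```text
clock: 24.7
tcp_pos: [0.4432, 0.016, 0.0523]
ee_rot: [[-0.897, 0.441, 0.001], [0.441, 0.897, 0.0], [-0.001, 0.001, -1.0]]
contact_force: [-0.2, -0.5, -3.8]
opening: 0.0587
gripper_force: 45.1
```

Run:
```python
from h import *
capchk((.4432,.0156),63.8)
```

```text
cap {'c': [442.8, 15.9], 'size': [59.5, 59.5], 'yaw': -26.1, 'ell': [442.8, 15.9], 'ax': [69.7, 69.9]} force [-0.3 -0.5 -3.9] grip 45
err to target, tool axes mm [-0.5 -0.1  0. ]
tcp [0.4431 0.016  0.0522] ytool 63.8 j6 28.2 tilt [ 0.0011  0.     -1.    ] open 0.0589
 turn z rad 0.000 (rows 0.0); shift now-axes mm [-0.3 -0.3  4.3] ; shift after turn [-0.3 -0.3  4.3]
```

>>> servo_tool(motion=[[0, 0, 0, -0.4, 0, 1.5, 0.6], [0, 0, 0, 0, 0, 1, 0.6], [0, 0, 0, 0, 0, 0.5, 0.6], [0, 0, 0, 0, 0, 0, 0.6], [0, 0, 0, 0, 0, 0, 0.6]])

```text
clock: 25.25
tcp_pos: [0.4429, 0.0158, 0.0486]
ee_rot: [[-0.897, 0.441, -0.0], [0.441, 0.897, -0.0], [0.0, -0.0, -1.0]]
contact_force: [0.6, -0.5, -3.9]
opening: 0.0587
gripper_force: 45.2
```

>>> servo_tool(motion=[[0, 0, 0, 0, 0, 0.7, 0.6], [0, 0, 0, 0, 0, 0, 0.6], [0, 0, 0, 0, 0, 0, 0.6]])

```text
clock: 25.55
tcp_pos: [0.4429, 0.0158, 0.048]
ee_rot: [[-0.897, 0.441, -0.0], [0.441, 0.897, -0.0], [0.0, -0.0, -1.0]]
contact_force: [0.2, 0.4, -3.9]
opening: 0.0592
gripper_force: 45.2
```

>>> servo_tool(motion=[[0, 0, 0, 0, 0, 0.5, 0.6], [0, 0, 0, 0, 0, 0, 0.6], [0, 0, 0, 0, 0, 0, 0.6]])

```text
clock: 25.85
tcp_pos: [0.443, 0.0157, 0.0478]
ee_rot: [[-0.897, 0.441, 0.0], [0.441, 0.897, -0.0], [-0.0, 0.0, -1.0]]
contact_force: [-1.8, -0.4, 3.9]
opening: 0.0586
gripper_force: 45.8
```

>>> servo_tool(motion=[[0, 0, 0, 0, 0, 0.4, 0.6], [0, 0, 0, 0, 0, 0, 0.6], [0, 0, 0, 0, 0, 0, 0.6]])

```text
clock: 26.15
tcp_pos: [0.443, 0.0157, 0.0478]
ee_rot: [[-0.897, 0.441, 0.001], [0.441, 0.897, -0.0], [-0.001, 0.0, -1.0]]
contact_force: [-3.3, -0.2, 7.3]
opening: 0.0588
gripper_force: 46.3
```

Seated. I'll release gently and rise.

>>> servo_tool(motion=[[0, 0, 0, 0, 0, 0, 0.72], [0, 0, 0, 0, 0, 0, 0.78], [0, 0, 0, 0, 0, 0, 1], [0, 0, 0, 0, 0, 0, 1], [0, 0, 0, 0, 0, 0, 1]])

```text
clock: 26.65
tcp_pos: [0.4429, 0.0158, 0.047]
ee_rot: [[-0.897, 0.441, -0.0], [0.441, 0.897, 0.0], [0.0, -0.0, -1.0]]
contact_force: [-1.4, -0.4, 0.1]
opening: 0.0854
gripper_force: 0.0
```

>>> servo_tool(motion=[[0, 0, 0, 0, 0, -20, 1], [0, 0, 0, 0, 0, -45, 1], [0, 0, 0, 0, 0, -45, 1], [0, 0, 0, 0, 0, -15, 1], [0, 0, 0, 0, 0, 0, 1]])

```text
clock: 27.15
tcp_pos: [0.4454, 0.0158, 0.1749]
ee_rot: [[-0.897, 0.441, 0.006], [0.441, 0.897, 0.0], [-0.006, 0.003, -1.0]]
contact_force: [-0.4, 0.2, -1.1]
opening: 0.0853
gripper_force: 0.0
```

>>> servo_tool(motion=[[0, 0, 0, 0, 0, 0, 1], [0, 0, 0, 0, 0, 0, 1], [0, 0, 0, 0, 0, 0, 1]])

```text
clock: 27.45
tcp_pos: [0.4416, 0.0157, 0.1706]
ee_rot: [[-0.897, 0.441, -0.003], [0.441, 0.897, -0.0], [0.003, -0.002, -1.0]]
contact_force: [0.3, -0.6, -0.3]
opening: 0.0855
gripper_force: 0.0
```

Run:
```python
from h import *
im,P=cloud("wrist"); b=(.4432,.0156)
print("cap",meas(im,P,b,.055,.076,.09,120))
print("base",meas(im,P,b,.095,.003,.02,120))
it,Pt=cloud("top"); print(disc(it,None,(.4485,-.300),8,.012,"top",R0=30),meas(it,Pt,(.4485,-.3),.04,.006,.02,150),project("top",(.4485,-.3,.012)))
go([.4485,-.3,.16],63.8)
```

```text
cap {'n': 5432, 'c': [443.7, 15.2], 'size': [60.1, 60.5], 'yaw': -25.9, 'cc': [443.8, 15.2], 'R': 42.2, 'z': 80.9}
base {'n': 8185, 'c': [443.0, 16.4], 'size': [120.0, 119.7], 'yaw': -26.4, 'cc': [442.6, 16.2], 'R': 83.8, 'z': 9.0}
([448.2, -299.7], 75, 45) {'n': 527, 'c': [448.9, -299.7], 'size': [57.0, 58.3], 'yaw': 1.3, 'cc': [447.9, -300.0], 'R': 29.9, 'z': 11.2} (np.float64(467.37198856037276), np.float64(324.1468330160984))
tcp [0.4421 0.0157 0.171 ] ytool 63.8 j6 28.2 tilt [-2.4e-03 -1.0e-04 -1.0e+00] open 0.0858
 turn z rad 0.000 (rows 0.0); shift now-axes mm [-145.1 -280.5   11. ] ; shift after turn [-145.2 -280.4   11. ]
```

The cap is on, centred within 0.7 mm. The round cap at pixel (467,324) is last.

>>> servo_tool(motion=[[0, 0, 0, -18, -34, 0, 1], [0, 0, 0, -22, -42, 0, 1], [0, 0, 0, -22, -42, 0, 1], [0, 0, 0, -22, -42, 0, 1], [0, 0, 0, -22, -42, 0, 1]])

```text
clock: 28.05
tcp_pos: [0.4485, -0.214, 0.1716]
ee_rot: [[-0.898, 0.441, -0.0], [0.441, 0.898, 0.0], [0.001, 0.0, -1.0]]
contact_force: [1.1, 0.2, -0.8]
opening: 0.0852
gripper_force: 0.0
```

>>> servo_tool(motion=[[0, 0, 0, -18, -36, 0, 1], [0, 0, 0, -14, -28, 5, 1], [0, 0, 0, -7, -14.5, 6, 1], [0, 0, 0, 0, 0, 0, 0.8], [0, 0, 0, 0, 0, 0, 0.8]])

```text
clock: 28.55
tcp_pos: [0.4487, -0.2989, 0.1603]
ee_rot: [[-0.897, 0.441, -0.002], [0.441, 0.897, 0.002], [0.002, 0.001, -1.0]]
contact_force: [-0.6, -0.4, 1.4]
opening: 0.0686
gripper_force: 0.0
```

>>> servo_tool(motion=[[0, 0, 0, 0, 0, 0, 0.8], [0, 0, 0, 0, 0, 0, 0.8], [0, 0, 0, 0, 0, 0, 0.8]])

```text
clock: 28.85
tcp_pos: [0.4496, -0.299, 0.1615]
ee_rot: [[-0.898, 0.44, 0.0], [0.44, 0.898, -0.0], [-0.0, 0.0, -1.0]]
contact_force: [0.3, -0.4, 0.6]
opening: 0.0683
gripper_force: 0.0
```

Run:
```python
from h import *
im,P=cloud("wrist"); a=(.4485,-.3); d=disc(im,P,a,8,.012,R0=30)
print(d,meas(im,P,a,.045,.008,.018,150))
c=np.array(d[0])/1e3; go([c[0],c[1],-.0055],63.8)
```

```text
([447.1, -299.6], 173, 81) {'n': 2673, 'c': [447.6, -299.5], 'size': [57.9, 58.3], 'yaw': -27.9, 'cc': [447.6, -299.7], 'R': 29.7, 'z': 10.9}
tcp [ 0.4496 -0.2992  0.1614] ytool 63.9 j6 -7.5 tilt [ 4.e-04 -2.e-04 -1.e+00] open 0.0684
 turn z rad 0.002 (rows 0.0); shift now-axes mm [  2.1  -1.5 166.9] ; shift after turn [  2.1  -1.5 166.9]
```

>>> servo_tool(motion=[[0, 0, 0, 1.6, -1.2, 0, 0.8], [0, 0, 0, 0, 0, 45, 0.8], [0, 0, 0, 0, 0, 45, 0.8], [0, 0, 0, 0, 0, 45, 0.8], [0, 0, 0, 0, 0, 20, 0.8]])

```text
clock: 29.4
tcp_pos: [0.4446, -0.2984, 0.0025]
ee_rot: [[-0.898, 0.441, -0.005], [0.441, 0.898, 0.003], [0.006, 0.001, -1.0]]
contact_force: [-0.7, 0.3, -0.6]
opening: 0.0686
gripper_force: 0.0
```

>>> servo_tool(motion=[[0, 0, 0, 0, 0, 5, 0.8], [0, 0, 0, 0, 0, 0, 0.8], [0, 0, 0, 0, 0, 0, 0.8], [0, 0, 0, 0, 0, 0, 0.8], [0, 0, 0, 0, 0, 0, 0.8]])

```text
clock: 29.9
tcp_pos: [0.4485, -0.3011, 0.0026]
ee_rot: [[-0.897, 0.441, 0.002], [0.441, 0.897, -0.002], [-0.003, -0.0, -1.0]]
contact_force: [-0.8, 0.2, -0.8]
opening: 0.0682
gripper_force: 0.0
```

Run:
```python
from h import *
im,P=cloud("wrist"); a=(.4476,-.2996); d=disc(im,P,a,8,.012,R0=30)
print(d,meas(im,P,a,.045,.008,.018,150))
go([.4476,-.2996,-.0222],63.8)
```

```text
([446.5, -299.0], 327, 92) {'n': 9335, 'c': [447.4, -299.7], 'size': [58.3, 59.2], 'yaw': 40.9, 'cc': [447.6, -299.7], 'R': 29.9, 'z': 10.9}
tcp [ 0.4482 -0.3009  0.0023] ytool 63.8 j6 -7.7 tilt [ 0.002  -0.0014 -1.    ] open 0.0681
 turn z rad 0.000 (rows 0.0); shift now-axes mm [ 1.2  0.9 24.5] ; shift after turn [ 1.2  0.9 24.5]
```

>>> servo_tool(motion=[[0, 0, 0, 0.8, 0.6, 6, 0.8], [0, 0, 0, 0, 0, 7, 0.8], [0, 0, 0, 0, 0, 6, 0.8], [0, 0, 0, 0, 0, 3, 0.8], [0, 0, 0, 0, 0, 0, 0.8]])

```text
clock: 30.45
tcp_pos: [0.4463, -0.299, -0.0218]
ee_rot: [[-0.897, 0.441, -0.001], [0.441, 0.897, 0.001], [0.002, 0.0, -1.0]]
contact_force: [-0.8, 0.3, -0.3]
opening: 0.068
gripper_force: 0.0
```

>>> servo_tool(motion=[[0, 0, 0, 0, 0, 0, 0.8], [0, 0, 0, 0, 0, 0, 0.75], [0, 0, 0, 0, 0, 0, 0.75]])

```text
clock: 30.75
tcp_pos: [0.4472, -0.2996, -0.0207]
ee_rot: [[-0.897, 0.441, 0.0], [0.441, 0.897, -0.0], [-0.001, -0.0, -1.0]]
contact_force: [-0.1, 0.6, -0.4]
opening: 0.0643
gripper_force: 0.0
```

>>> servo_tool(motion=[[0, 0, 0, 0, 0, 1.4, 0.72], [0, 0, 0, 0, 0, 0, 0.72], [0, 0, 0, 0, 0, 0, 0.6], [0, 0, 0, 0, 0, 0, 0.6], [0, 0, 0, 0, 0, 0, 0.6]], newtons=40)

```text
clock: 31.25
tcp_pos: [0.4469, -0.2995, -0.0217]
ee_rot: [[-0.898, 0.441, 0.0], [0.441, 0.898, -0.0], [-0.0, -0.0, -1.0]]
contact_force: [-1.3, 0.4, 4.8]
opening: 0.0571
gripper_force: 42.3
```

>>> servo_tool(motion=[[0, 0, 0, 0, 0, 0, 0.6], [0, 0, 0, 0, 0, 0, 0.6]])

```text
clock: 31.45
tcp_pos: [0.4469, -0.2995, -0.0217]
ee_rot: [[-0.898, 0.441, 0.0], [0.441, 0.898, -0.0], [-0.0, -0.0, -1.0]]
contact_force: [-1.7, 0.7, 5.9]
opening: 0.0575
gripper_force: 42.3
```

>>> servo_tool(motion=[[0, 0, 0, 0, 0, -10, 0.6], [0, 0, 0, 0, 0, -35, 0.6], [0, 0, 0, 0, 0, -45, 0.6], [0, 0, 0, 0, 0, -30, 0.6], [0, 0, 0, 0, 0, -10, 0.6]])

```text
clock: 31.95
tcp_pos: [0.4489, -0.3007, 0.1113]
ee_rot: [[-0.897, 0.441, 0.005], [0.441, 0.897, -0.003], [-0.006, -0.001, -1.0]]
contact_force: [0.1, -0.8, -2.6]
opening: 0.0574
gripper_force: 44.5
```

>>> servo_tool(motion=[[0, 0, 0, 0, 0, 0, 0.6], [0, 0, 0, 0, 0, 0, 0.6], [0, 0, 0, 0, 0, 0, 0.6]])

```text
clock: 32.25
tcp_pos: [0.4453, -0.2983, 0.1055]
ee_rot: [[-0.897, 0.441, -0.004], [0.441, 0.897, 0.003], [0.004, 0.001, -1.0]]
contact_force: [-0.0, 1.0, -3.5]
opening: 0.0573
gripper_force: 44.5
```

```bash
cat >> h.py <<'E'
def rdchk(target,yaw=63.8,off=.0217):
    im,P=cloud("wrist"); s=status.state();t=np.array(s["tcp_pos"]);R=np.array(s["ee_rot"])
    b=np.where(P[...,2:]>t[2]+off,im,0).astype(np.uint8)
    r=flat("wrist",t[:2],t[2]+off+.012,.03,shot=b);r2=meas(im,P,t[:2],.045,t[2]+off+.007,t[2]+off+.018,150)
    print("flat",r);print("cloud",r2,"force",np.round(s["contact_force"],1))
    for c in (r["ell"],r2["cc"]):
        print("cap in tool",np.round(R.T@np.append(c-t[:2]*1e3,0),1),"err",np.round(R.T@np.append(np.array(target)*1e3-c,0),1))
    go([target[0],target[1],.07-off],yaw); return im
E
python3 - <<'E'
from h import *
rdchk((.6464,.1967))
E
```

```text
flat {'c': [445.2, -298.4], 'size': [56.5, 58.1], 'yaw': -26.2, 'ell': [445.2, -298.3], 'ax': [57.0, 57.9]}
cloud {'n': 12166, 'c': [446.2, -298.8], 'size': [57.4, 59.5], 'yaw': -25.9, 'cc': [446.2, -298.5], 'R': 29.9, 'z': 138.0} force [-0.3  0.  -3. ]
cap in tool [0.2 0.  0. ] err [3.77e+01 5.33e+02 5.00e-01]
cap in tool [-0.7  0.3 -0. ] err [3.870e+01 5.327e+02 5.000e-01]
tcp [ 0.4454 -0.2984  0.1055] ytool 63.8 j6 -7.6 tilt [-0.0036  0.0024 -1.    ] open 0.0574
 turn z rad 0.001 (rows 0.0); shift now-axes mm [ 37.7 533.   57.7] ; shift after turn [ 38.  532.9  57.7]
```

>>> servo_tool(motion=[[0, 0, 0, 2, 30, 0, 0.6], [0, 0, 0, 3.2, 45, 0, 0.6], [0, 0, 0, 3.2, 45, 0, 0.6], [0, 0, 0, 3.2, 45, 0, 0.6], [0, 0, 0, 3.2, 45, 0, 0.6]])

```text
clock: 32.8
tcp_pos: [0.5258, -0.1027, 0.1063]
ee_rot: [[-0.897, 0.441, -0.002], [0.441, 0.897, 0.0], [0.002, -0.001, -1.0]]
contact_force: [1.3, -1.6, -4.1]
opening: 0.0574
gripper_force: 44.5
```

>>> servo_tool(motion=[[0, 0, 0, 3.2, 45, 0, 0.6], [0, 0, 0, 3.2, 45, 0, 0.6], [0, 0, 0, 3.2, 45, 0, 0.6], [0, 0, 0, 3.2, 45, 0, 0.6], [0, 0, 0, 3.2, 45, 0, 0.6]])

```text
clock: 33.3
tcp_pos: [0.6106, 0.1062, 0.1059]
ee_rot: [[-0.898, 0.441, -0.003], [0.441, 0.898, -0.001], [0.002, -0.002, -1.0]]
contact_force: [1.0, -1.1, -3.5]
opening: 0.0574
gripper_force: 44.5
```

>>> servo_tool(motion=[[0, 0, 0, 3.2, 45, 0, 0.6], [0, 0, 0, 2, 33, 0, 0.6], [0, 0, 0, 1, 17, 0, 0.6], [0, 0, 0, 0, 0, 0, 0.6], [0, 0, 0, 0, 0, 0, 0.6]])

```text
clock: 33.8
tcp_pos: [0.6463, 0.1923, 0.1058]
ee_rot: [[-0.898, 0.44, -0.003], [0.44, 0.898, -0.002], [0.002, -0.003, -1.0]]
contact_force: [0.2, -0.5, -3.9]
opening: 0.0577
gripper_force: 44.5
```

>>> servo_tool(motion=[[0, 0, 0, 0, 0, 10, 0.6], [0, 0, 0, 0, 0, 8, 0.6], [0, 0, 0, 0, 0, 0, 0.6], [0, 0, 0, 0, 0, 0, 0.6], [0, 0, 0, 0, 0, 0, 0.6]])

```text
clock: 34.3
tcp_pos: [0.6476, 0.1922, 0.09]
ee_rot: [[-0.897, 0.442, 0.0], [0.442, 0.897, 0.0], [-0.0, 0.0, -1.0]]
contact_force: [0.4, 0.1, -2.2]
opening: 0.0572
gripper_force: 44.5
```

Run:
```python
from h import *
im=rdchk((.6464,.1967)); print("base",disc(im,None,(.646,.196),5,.01))
```

```text
flat {'c': [647.7, 192.4], 'size': [56.5, 57.9], 'yaw': -26.3, 'ell': [647.5, 192.6], 'ax': [57.0, 57.8]}
cloud {'n': 12147, 'c': [648.3, 191.9], 'size': [57.4, 59.0], 'yaw': -25.4, 'cc': [648.4, 192.0], 'R': 29.8, 'z': 122.4} force [ 0.1 -0.4 -2.8]
cap in tool [ 0.4  0.1 -0. ] err [2.8 3.2 0. ]
cap in tool [-0.7 -0.1  0. ] err [ 3.9  3.3 -0. ]
tcp [0.6478 0.1924 0.0902] ytool 63.8 j6 42.7 tilt [ 8.e-04  2.e-04 -1.e+00] open 0.057
 turn z rad 0.000 (rows 0.0); shift now-axes mm [ 3.2  3.2 41.9] ; shift after turn [ 3.2  3.2 41.9]
base ([646.1, 196.8], 404, 219)
```

>>> servo_tool(motion=[[0, 0, 0, 3.2, 3.2, 0, 0.6], [0, 0, 0, 0, 0, 15, 0.6], [0, 0, 0, 0, 0, 14, 0.6], [0, 0, 0, 0, 0, 6, 0.6], [0, 0, 0, 0, 0, 2, 0.6]])

```text
clock: 34.85
tcp_pos: [0.6454, 0.197, 0.052]
ee_rot: [[-0.898, 0.441, -0.001], [0.441, 0.898, -0.0], [0.001, -0.001, -1.0]]
contact_force: [-0.3, -0.5, -2.9]
opening: 0.0573
gripper_force: 44.5
```

>>> servo_tool(motion=[[0, 0, 0, 0, 0, 0, 0.6], [0, 0, 0, 0, 0, 0, 0.6], [0, 0, 0, 0, 0, 0, 0.6], [0, 0, 0, 0, 0, 0, 0.6]])

```text
clock: 35.25
tcp_pos: [0.6464, 0.197, 0.0533]
ee_rot: [[-0.897, 0.441, 0.001], [0.441, 0.897, 0.0], [-0.001, 0.001, -1.0]]
contact_force: [-0.5, -0.2, -2.4]
opening: 0.0571
gripper_force: 44.5
```

Run:
```python
from h import *
im=rdchk((.6464,.1967)); print("base",disc(im,None,(.646,.196),5,.01))
```

```text
flat {'c': [646.2, 197.0], 'size': [56.5, 57.9], 'yaw': -26.2, 'ell': [646.0, 197.1], 'ax': [57.0, 57.8]}
cloud {'n': 12136, 'c': [647.2, 196.6], 'size': [57.4, 59.4], 'yaw': -25.2, 'cc': [647.0, 196.4], 'R': 29.9, 'z': 85.8} force [ 0.3 -0.8 -2.7]
cap in tool [ 0.4 -0.  -0. ] err [-0.5 -0.2  0. ]
cap in tool [-0.8 -0.2  0. ] err [ 0.7  0.  -0. ]
tcp [0.6464 0.1969 0.0532] ytool 63.8 j6 43.1 tilt [ 8.e-04  3.e-04 -1.e+00] open 0.0573
 turn z rad 0.000 (rows 0.0); shift now-axes mm [-0.1 -0.2  4.9] ; shift after turn [-0.1 -0.2  4.9]
base ([646.2, 196.4], 381, 251)
```

Centred. Setting it down.

>>> servo_tool(motion=[[0, 0, 0, 0, 0, 1.5, 0.6], [0, 0, 0, 0, 0, 1.5, 0.6], [0, 0, 0, 0, 0, 0.7, 0.6], [0, 0, 0, 0, 0, 0, 0.6], [0, 0, 0, 0, 0, 0, 0.6]])

```text
clock: 35.8
tcp_pos: [0.646, 0.1968, 0.0489]
ee_rot: [[-0.897, 0.441, -0.0], [0.441, 0.897, -0.0], [0.0, -0.0, -1.0]]
contact_force: [0.4, 0.4, -2.2]
opening: 0.0577
gripper_force: 44.5
```

>>> servo_tool(motion=[[0, 0, 0, 0, 0, 0.6, 0.6], [0, 0, 0, 0, 0, 0, 0.6], [0, 0, 0, 0, 0, 0, 0.6]])

```text
clock: 36.1
tcp_pos: [0.646, 0.1969, 0.0484]
ee_rot: [[-0.897, 0.441, 0.0], [0.441, 0.897, 0.0], [-0.0, 0.0, -1.0]]
contact_force: [0.8, -0.2, -2.6]
opening: 0.0572
gripper_force: 44.5
```

>>> servo_tool(motion=[[0, 0, 0, 0, 0, 0.5, 0.6], [0, 0, 0, 0, 0, 0, 0.6], [0, 0, 0, 0, 0, 0, 0.6]])

```text
clock: 36.4
tcp_pos: [0.6461, 0.1969, 0.0484]
ee_rot: [[-0.897, 0.441, 0.0], [0.441, 0.897, 0.0], [-0.0, 0.0, -1.0]]
contact_force: [-1.3, -0.7, 0.8]
opening: 0.0572
gripper_force: 44.8
```

>>> servo_tool(motion=[[0, 0, 0, 0, 0, 0.4, 0.6], [0, 0, 0, 0, 0, 0, 0.6], [0, 0, 0, 0, 0, 0, 0.6]])

```text
clock: 36.7
tcp_pos: [0.6461, 0.1969, 0.0483]
ee_rot: [[-0.897, 0.441, 0.001], [0.441, 0.897, 0.0], [-0.001, 0.0, -1.0]]
contact_force: [-2.0, -1.4, 5.9]
opening: 0.0572
gripper_force: 45.3
```

>>> servo_tool(motion=[[0, 0, 0, 0, 0, 0, 0.72], [0, 0, 0, 0, 0, 0, 0.78], [0, 0, 0, 0, 0, 0, 1], [0, 0, 0, 0, 0, 0, 1], [0, 0, 0, 0, 0, 0, 1]])

```text
clock: 37.2
tcp_pos: [0.646, 0.1968, 0.0473]
ee_rot: [[-0.897, 0.441, -0.0], [0.441, 0.897, -0.0], [0.0, -0.0, -1.0]]
contact_force: [-0.3, -0.8, 0.2]
opening: 0.0853
gripper_force: 0.0
```

>>> servo_tool(motion=[[0, 0, 0, 0, 0, -20, 1], [0, 0, 0, 0, 0, -45, 1], [0, 0, 0, 0, 0, -45, 1], [0, 0, 0, 0, 0, -15, 1], [0, 0, 0, 0, 0, 0, 1]])

```text
clock: 37.7
tcp_pos: [0.6484, 0.1976, 0.1763]
ee_rot: [[-0.897, 0.441, 0.007], [0.441, 0.897, 0.002], [-0.005, 0.005, -1.0]]
contact_force: [1.1, 0.2, 0.6]
opening: 0.0854
gripper_force: 0.0
```

>>> servo_tool(motion=[[0, 0, 0, 0, 0, 0, 1], [0, 0, 0, 0, 0, 0, 1], [0, 0, 0, 0, 0, 0, 1]])

```text
clock: 38.0
tcp_pos: [0.6448, 0.1965, 0.1703]
ee_rot: [[-0.897, 0.441, -0.004], [0.441, 0.897, -0.001], [0.003, -0.003, -1.0]]
contact_force: [-0.4, 0.3, -0.7]
opening: 0.0857
gripper_force: 0.0
```

Run:
```python
from h import *
im,P=cloud("wrist"); b=(.6464,.1967)
print("cap",meas(im,P,b,.055,.076,.09,150),"base",disc(im,None,b,5,.01))
it,Pt=cloud("scene"); cv2.imwrite("pics/fin.png",cv2.resize(it[170:330,90:510],None,fx=1.9,fy=1.9))
```

```text
cap {'n': 3966, 'c': [646.9, 196.4], 'size': [58.6, 58.8], 'yaw': 8.2, 'cc': [646.8, 196.2], 'R': 29.8, 'z': 80.9} base ([645.6, 197.0], 338, 198)
```

View pics/fin.png

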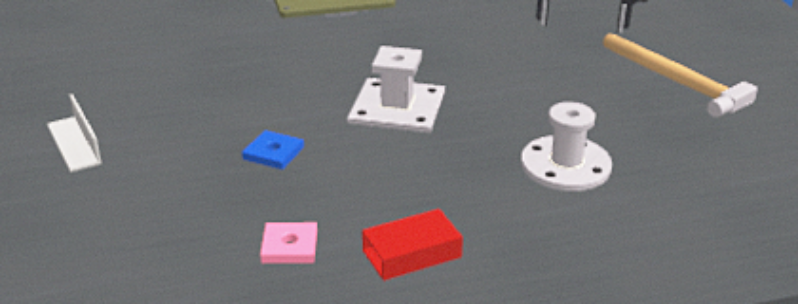

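The crop shows both pedestals complete, with caps at (397,58) and (572,113). The hammer, both offcuts and the look-alikes are undisturbed, and the gripper is clear.

```bash
python3 -c "
from bench import hand_in
print(hand_in())"
```

```text
the job is handed in; nothing more can be done
None
```

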